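# Heft two gas cartridges and load the fuller one into the table cooker

### The job

Two gas cartridges lie in the tray, one full, one part-used: lift them clear of the tray one after the other, first the one nearer the cooker, to feel which is heavier. Lay the heavier gently in the cooker's cradle with its valve towards the lever, the other being back in its place in the tray, then press the locking lever down until it goes firm and the cartridge is clamped, without forcing it. Leave everything else where it stands.

Things in the scene. Friction and masses are not known exactly. Their poses are not given: they have to be found in the camera images.
- cartridge_1: one of two look-alike closed gas cartridges, under 0.4 kg, one at least 100 g heavier: white cylinder with grey band, 68 mm diameter, lying. Origin on its axis, where to grip it across from above; +x along the axis to the flat base at 87.5 mm, valve at -x: shoulder at -75 mm, 34 mm collar with its face at -97.5 mm, 4 mm stem before it. Free to roll about x
- cartridge_2: the other cartridge, same shape and axes; either may be the fuller, and either may lie in either place of the tray
- tray: grey tray, 215 x 275 mm, walls 14 mm high, fixed. Origin on the table under its middle, x along the cartridges. Two places at y = +-65 mm, each with two saddles (at x = +-55 mm) like the cooker's that carry a cartridge with its axis 50 mm above the table; free room for the fingers between the saddles
- cooker: table gas cooker, fixed; origin on the table under the middle of its cartridge compartment, x from front to back. Compartment 140 mm wide, open above; behind its front (x = -114 mm) the brass regulator. Front housing 80 mm high, to x = -140 mm; burner case at y = 74 to 274 mm, 72 mm high, pan supports to 100 mm
- pushplate: upright steel plate, 50 x 30 mm, at the back of the cradle; origin on its face, 5 mm behind the base of a cartridge laid in place. The lever drives it to the front, 22 mm per rad; it pushes the cartridge along the saddles until the collar stops against the regulator, and clamps it there, held by the lever's friction
- lever: locking lever, middle of the cooker's front. Origin on its pivot, 135 mm before the cooker's origin, 52 mm up; turns about the cooker's y. At first it points forward, 0.6 rad up (axes as the cooker's then). It moves down with 5 to 8 N, goes firm after 0.55 to 1.0 rad (1 N per mm more) and stays by friction. Locked once pressed in slow motion to 11 to 16 N; over 25 N bends it
- lever_bar (a point): centre of the lever's thumb bar, a round black bar with a smooth loose sleeve, 34 mm long (along the cooker's y), 14 mm diameter, 55 mm from the pivot; to be pressed from above with closed fingers
- teacup: blue cup, 72 mm diameter, 85 mm high, bystander; origin under its middle
- soy_bottle: amber bottle, 56 mm diameter, 150 mm high, bystander; origin under its middle
- steel_bowl: steel bowl, 90 mm diameter, 45 mm high, bystander; origin under its middle
- small_plate: white plate, 90 mm diameter, 16 mm high, bystander; origin under its middle
- sesame_jar: clear jar, 56 mm diameter, 75 mm high, bystander; origin under its middle
- place_near (a point): point on the tray, on the axis of a cartridge lying in the place nearer the cooker (tray y = +65 mm), middle between its saddles, 50 mm above the table; cartridges start within 8 mm of it along x
- place_far (a point): the same for the place farther from the cooker (tray y = -65 mm)
- cradle: two steel saddles in the cooker's compartment, at x = +-55 mm, steep cheeks guiding a cartridge in, room for the fingers between. Origin on the cradle's axis, 62 mm above the table, axes as the cooker's: there the laid cartridge's origin belongs (to +-4 mm along x), its valve to -x, the front. The sprung regulator waits 8 to 15 mm before the collar, where exactly is not known

How it is judged (in metres and radians):
On the way, in this order (a step that is already met when the one before it is completed fails the run):
1. the cartridge nearer the cooker is lifted clear of the tray (40 mm or more), the other lying in its place (((height (world z) of cartridge_1 above 0.09 m and distance between cartridge_2 and place_far below 0.025 m) or (height (world z) of cartridge_2 above 0.09 m and distance between cartridge_1 and place_far below 0.025 m))), for 0.2 s.
2. the other cartridge is lifted clear of the tray, the first lying in its place again (((height (world z) of cartridge_1 above 0.09 m and distance between cartridge_2 and place_near below 0.025 m) or (height (world z) of cartridge_2 above 0.09 m and distance between cartridge_1 and place_near below 0.025 m))), for 0.2 s.
3. a cartridge lies in the cooker's cradle, the lever not yet pressed, the other cartridge in its place in the tray (((x of cartridge_1 in the frame of cooker between -0.009 and 0.007 m and y of cartridge_1 in the frame of cooker between -0.005 and 0.005 m and z of cartridge_1 in the frame of cooker between 0.057 and 0.067 m and angle between the x axis of cartridge_1 and the x axis of cooker, either way round below 0.08 rad and (distance between cartridge_2 and place_near below 0.025 m or distance between cartridge_2 and place_far below 0.025 m) and x of lever_bar in the frame of cartridge_1 below -0.1 m) or (x of cartridge_2 in the frame of cooker between -0.009 and 0.007 m and y of cartridge_2 in the frame of cooker between -0.005 and 0.005 m and z of cartridge_2 in the frame of cooker between 0.057 and 0.067 m and angle between the x axis of cartridge_2 and the x axis of cooker, either way round below 0.08 rad and (distance between cartridge_1 and place_near below 0.025 m or distance between cartridge_1 and place_far below 0.025 m) and x of lever_bar in the frame of cartridge_2 below -0.1 m)) and z of lever_bar in the frame of cooker above 0.07 m), for 0.2 s.
At the end, for the whole second after the job is handed in: The heavier cartridge lies in the cooker's cradle (within 5 mm across, 0.08 rad), valve to the front, clamped by the push plate with over 6 N; the lighter one lies at rest in the tray within 25 mm of its start, bearing on it with its weight alone (0.5 to 2.75 N) (((contact force between cartridge_1 and pushplate above 6 N and y of cartridge_1 in the frame of cooker between -0.005 and 0.005 m and z of cartridge_1 in the frame of cooker between 0.057 and 0.067 m and angle between the x axis of cartridge_1 and the x axis of cooker, either way round below 0.08 rad and distance of cartridge_2 from where it was at the start of the episode below 0.025 m and contact force between cartridge_2 and tray between 0.5 and 2.75 N and x of lever_bar in the frame of cartridge_1 below -0.1 m) or (contact force between cartridge_2 and pushplate above 6 N and y of cartridge_2 in the frame of cooker between -0.005 and 0.005 m and z of cartridge_2 in the frame of cooker between 0.057 and 0.067 m and angle between the x axis of cartridge_2 and the x axis of cooker, either way round below 0.08 rad and distance of cartridge_1 from where it was at the start of the episode below 0.025 m and contact force between cartridge_1 and tray between 0.5 and 2.75 N and x of lever_bar in the frame of cartridge_2 below -0.1 m)) and linear speed of each of cartridge_1, cartridge_2 below 0.02 m/s); the robot touches nothing.
It fails at once if the locking lever is forced: more than 25 N on it (contact force between lever and anything else above 25 N).
It fails at once if a cartridge is pressed or dropped on the cradle or the tray with more than 60 N (contact force between any of cartridge_1, cartridge_2 and cradle above 60 N or contact force between any of cartridge_1, cartridge_2 and tray above 60 N).
It fails at once if a bystander is moved by more than 30 mm (distance of any of teacup, soy_bottle, steel_bowl, small_plate, sesame_jar from where it was at the start of the episode above 0.03 m).
It also fails if it takes over 72 s, if anything falls off the work surface, if the arm or the gripper's body presses on something with over 40 N, if the wrist force passes 120 N, or if a joint passes its speed limit or range.

### The arm

A 6-joint arm with a two-finger parallel gripper is mounted at the origin on the work surface. World frame = base frame: x ahead of the robot, y to its left, z up, the work surface at z = 0. Lengths are in m, angles in degrees, forces in N, time in s.
With the tool pointing down it reaches from about 0.3 to 0.75 m from the base axis. Payload 8.5 kg.
Tool frame: the origin (TCP) lies midway between the tips of the shut fingers; the grasp point (between the pads) lies 19 mm behind it; z points along the fingers, y is the direction in which the jaws open and shut (so a half turn about z gives the same grasp; the last joint's range is limited). The gripper opens to 85 mm and grips with 20 to 120 N. Pads are 22 mm wide; open, the fingers measure 114 mm over their backs; the gripper's body (76 mm by 85 mm) begins 54 mm behind the grasp point. The pads swing forward as they close: fully open they stand 13 mm farther back than shut.
Start: joints at [-81.434, 21.807, 74.336, -0, 83.858, -12.336], TCP at [0.196, -0.514, 0.204] pointing down, gripper open.
Joint ranges: [-178.18, 178.18], [-50.72, 133.34], [12.68, 142.11], [-81.47, 261.47], [9.98, 163.14], [-165.26, 165.26]. Speed limits (degrees/s): [136.94, 136.94, 180, 180, 180, 180].

### API

Orientations are given as a 3x3 rotation matrix whose columns are the frame's x, y, z axes.
In Python, from rig import env, eyes, close_job gives the robot as it stands.
- The arm moves only by the tool jog_arm, never from a script. Its argument "deltas" is one flat list of numbers, 7 for each row, row after row: the shift along the tool's x, y, z in units of 0.75 m (1.0 is 0.75 m), then the turn, a rotation vector about the tool's x, y, z in units of 180 degrees (1.0 is 180 degrees), then the gripper command: -1 is fully open, 1 is shut, values between are in proportion. In form: [dx, dy, dz, ax, ay, az, fingers, dx, dy, dz, ax, ay, az, fingers, ...]. A call has 1 to 12 rows; each row is the pose to reach, as a shift and turn from the pose commanded when the call began, along the tool's axes at that moment, turning the shorter way round; what a row does not reach only later rows make up. A row lasts 1/12 s, in which the tool goes at most 41.7 mm and 7.16 degrees, less where a joint would pass 70% of its speed; a pose out of reach is approached as far as the arm can. A call with a number of a shift or a turn outside -1 to 1 is refused whole. A call with a gripper value outside its range is refused whole. The fingers move at their own pace and stop on an object; "grip_force" is the grip in N (left out, the last holds). Time passes only in rows, so rows that repeat a pose let the fingers close. It gives the time, the measured TCP pose, the force and the opening at its end, in the units of the state.
- env.observe(): the state, without advancing time (a new reading comes with each control period).
- eyes.get_image(name): name is "scene" or "top" or "wrist"; returns the picture (400x640x3 uint8, red, green, blue); there is no depth.
- eyes.camera_params(name): a dict with "intrinsics" (3x3 intrinsics, pixels), "R" (3x3) and "t" (3): a world point X has camera coordinates R X + t; the wrist camera has in their place "mount" (4x4, takes a point from camera to tool coordinates, whose origin is the TCP and whose axes are the flange's). Camera axes: x right, y down, z forward; pixel columns grow to the right and rows downward; lengths in m; the calibration is good to about 2 mm. A picture is of the moment at which its call begins: read the wrist's pose just before it. camera_params takes no time and is no camera call.
- close_job(): hands the job in, once; it reports no verdict.
The state is a dict: "time_s": time; "q": joint angles; "qvel": joint speeds; "joint_efforts": joint torques, N m; "position": TCP position; "tool_rot": TCP orientation; "ft_force": force on the tool from outside, world axes, zero at the start; "wrist_torque": the same for the moment, N m; "grip_width": finger opening in m.
Only numpy, scipy, OpenCV 4.12 (cv2) and the standard library are available. Lean on these libraries where they do the work, as an engineer would, in place of code of your own. Each camera call takes 0.05 s, during which the arm holds its last target.

## Working session

There is one attempt and no reset: what is moved stays moved. The work goes in short steps, Python scripts to look and compute and a tool call to move; the robot and the scene stay as the last step left them, time stands still between calls to the robot, and variables do not carry over. Pictures are saved under pics/ and viewed, and the job is handed in when it is done.

Besides the shell and the picture viewer there is one more tool, called after "Emit:" as a command line: name --argument value ..., lists and objects as JSON in quotes. jog_arm: Moves the arm, as the interface text tells. Its arguments: {"type":"object","properties":{"deltas":{"type":"array"},"grip_force":{"type":"number"}},"required":["deltas"]}

```bash
ls; mkdir -p pics; python3 - <<'E'
from rig import env, eyes
import cv2, numpy as np
s=env.observe(); print(s)
for n in ["scene","top","wrist"]:
    im=eyes.get_image(n); cv2.imwrite(f"pics/{n}0.png",im[:,:,::-1])
    p=eyes.camera_params(n); print(n,p)
E
```

```text
pics
{'time_s': 0.0, 'q': array([-8.14330766e+01,  2.18416313e+01,  7.43819629e+01, -1.18291793e-03,
        8.38598572e+01, -1.23346129e+01]), 'qvel': array([ 0.08554362,  0.00240915,  0.03418707,  0.10473519,  0.04140926,
       -0.07958077]), 'joint_efforts': array([-1.68957384e-03, -4.48460269e+01, -2.31281555e+01, -2.04774942e-04,
        4.70926490e-03, -1.65018037e-05]), 'position': array([ 0.19617348, -0.51348155,  0.20322224]), 'tool_rot': array([[ 9.34194150e-01,  3.56764956e-01, -2.37265364e-04],
       [ 3.56764916e-01, -9.34193090e-01,  1.43719272e-03],
       [ 2.91088332e-04, -1.42726499e-03, -9.99998939e-01]]), 'ft_force': array([-0.83951561, -0.6500352 , -0.85611279]), 'wrist_torque': array([-0.01742025, -0.05805704,  0.00476672]), 'grip_width': 0.08503626546412735}
scene {'intrinsics': array([[454.57890376,   0.        , 319.56098716],
       [  0.        , 454.57890376, 194.48669693],
       [  0.        ,   0.        ,   1.        ]]), 'R': array([[-0.3543914 ,  0.93509289,  0.00283362],
       [ 0.75622377,  0.28838149, -0.58733443],
       [-0.55002941, -0.20600
[... 182 characters left out ...]
8.50434956],
       [  0.        ,   0.        ,   1.        ]]), 'R': array([[ 0.02874711, -0.9994784 , -0.0147149 ],
       [-0.99684737, -0.02757612, -0.07439678],
       [ 0.0739522 ,  0.0168072 , -0.99712015]]), 't': array([-0.10324201,  0.57327472,  1.45493384])}
wrist {'intrinsics': array([[306.50148783,   0.        , 318.27292012],
       [  0.        , 306.50148783, 198.57184296],
       [  0.        ,   0.        ,   1.        ]]), 'mount': array([[ 0.00129369, -0.95353138, -0.30129093,  0.07658456],
       [ 0.99999722,  0.00182813, -0.00149189,  0.00159196],
       [ 0.00197336, -0.30128816,  0.9535311 , -0.1707783 ],
       [ 0.        ,  0.        ,  0.        ,  1.        ]])}
```

View pics/scene0.png

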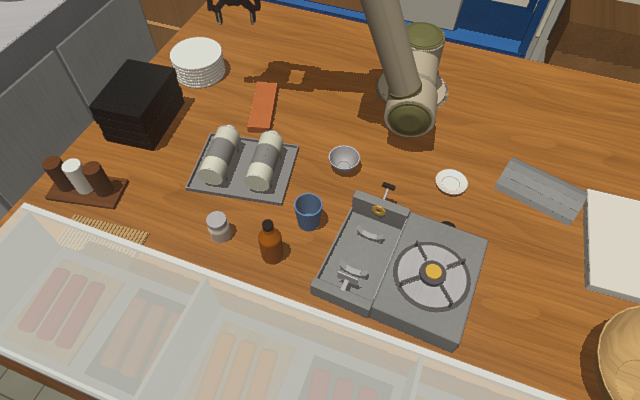

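View pics/top0.png

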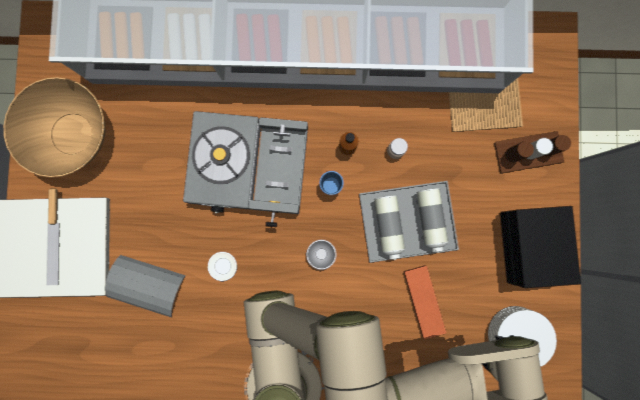

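View pics/wrist0.png

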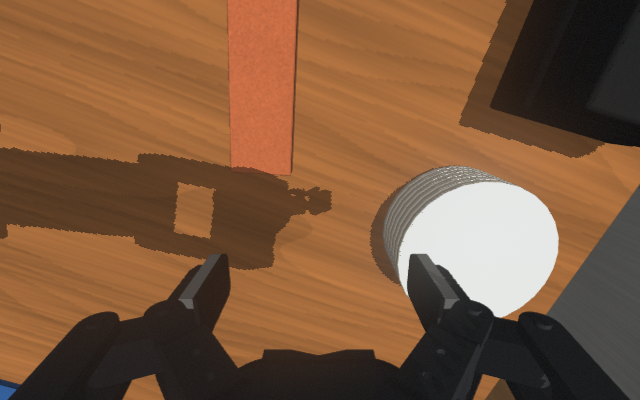

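```bash
python3 - <<'E'
import cv2
im=cv2.imread("pics/top0.png")
cv2.imwrite("pics/c1.png",cv2.resize(im[170:275,345:475],None,fx=6,fy=5.6,interpolation=cv2.INTER_CUBIC)[:600,:800])
cv2.imwrite("pics/c2.png",cv2.resize(im[105:235,175:345],None,fx=4.5,fy=4.5,interpolation=cv2.INTER_CUBIC)[:600,:800])
im=cv2.imread("pics/scene0.png")
cv2.imwrite("pics/c3.png",cv2.resize(im[110:310,180:500],None,fx=2.5,fy=2.5,interpolation=cv2.INTER_CUBIC)[:600,:800])
E
```

```text
(no output)
```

View pics/c1.png

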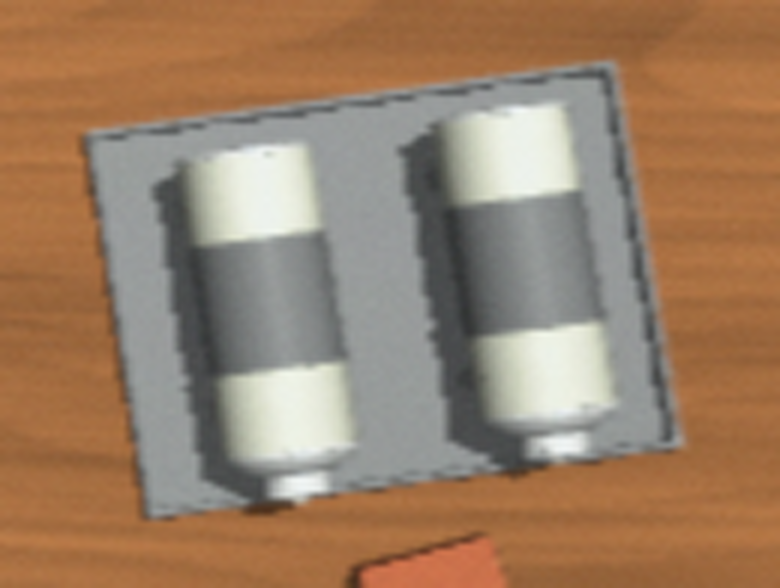

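View pics/c2.png

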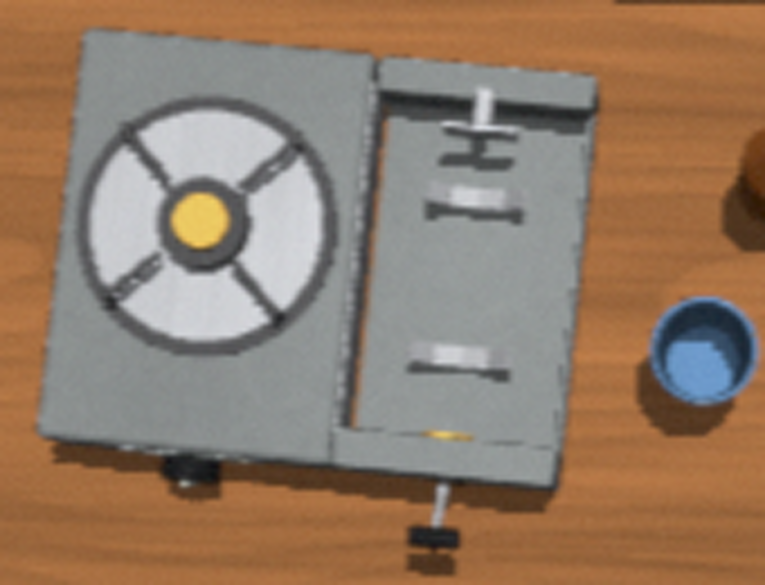

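View pics/c3.png

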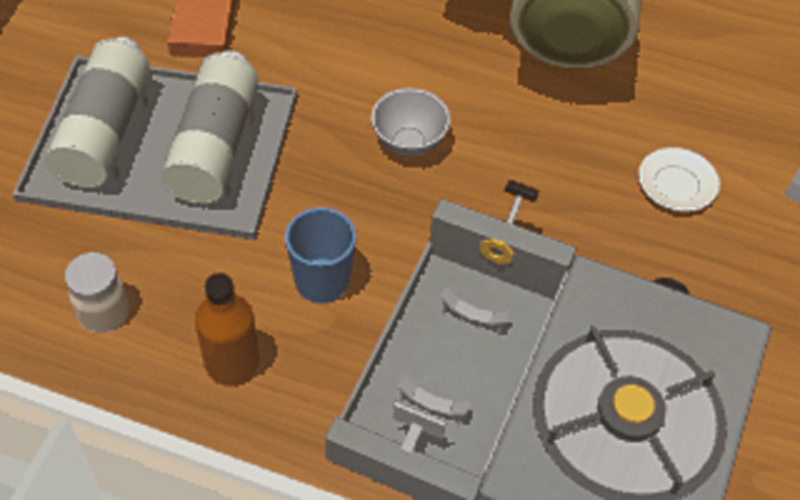

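```bash
cat > h.py <<'E'
from rig import env, eyes
import numpy as np, cv2
def cast(name,uv,z,pose=None):
    p=eyes.camera_params(name); K=np.array(p["intrinsics"])
    if name=="wrist":
        s=pose; M=np.array(p["mount"]); Rt=np.array(s["tool_rot"])
        Rc=Rt@M[:3,:3]; c=Rt@M[:3,3]+np.array(s["position"])
    else:
        R=np.array(p["R"]); Rc=R.T; c=-R.T@np.array(p["t"])
    uv=np.atleast_2d(uv).astype(float)
    d=np.c_[uv,np.ones(len(uv))]@np.linalg.inv(K).T@Rc.T
    return c+d*((z-c[2])/d[:,2])[:,None]
def proj(name,X,pose=None):
    p=eyes.camera_params(name); K=np.array(p["intrinsics"]); X=np.atleast_2d(X)
    if name=="wrist":
        s=pose; M=np.array(p["mount"]); Rt=np.array(s["tool_rot"])
        Rc=Rt@M[:3,:3]; c=Rt@M[:3,3]+np.array(s["position"]); Y=(X-c)@Rc
    else: Y=X@np.array(p["R"]).T+np.array(p["t"])
    Y=Y@K.T; return Y[:,:2]/Y[:,2:]
E
python3 - <<'E'
from h import *
np.set_printoptions(precision=4,suppress=True)
p=eyes.camera_params("top"); print("cam",-p["R"].T@p["t"])
def c1(x,y): return (x/6+345-.42,y/5.6+170-.42)
def c2(x,y): return (x/4.5+175-.4,y/4.5+105-.4)
# tray corners z=.014
T=cast("top",[c1(90,133),c1(615,63),c1(684,446),c1(148,517)],.014); print("tray",T,T.mean(0))
print([np.linalg.norm(T[i]-T[(i+1)%4]) for i in range(4)])
e=T[0]-T[3]; e2=T[1]-T[2]; print("yaw",np.degrees(np.arctan2(e[1]+e2[1],e[0]+e2[0])))
# cartridges: silhouettes at z=.05: base corners and shoulder, band corners
im=cv2.imread("pics/top0.png"); hsv=cv2.cvtColor(im,cv2.COLOR_BGR2HSV)
for nm,pts in {"near":[(182,160),(312,147),(352,455),(232,462),(265,492),(330,490)],"far":[(440,118),(570,105),(614,410),(488,422),(525,452),(592,450)]}.items():
    X=cast("top",[c1(*q) for q in pts],.05); print(nm,X[:,:2].tolist())
    print(" base mid",(X[0]+X[1])/2," collar mid",(X[4]+X[5])/2, np.linalg.norm(X[0]-X[1]))
C=lambda q,z:cast("top",[c2(*q)],z)[0]
print("lever bar",C((433,538),.052+.055*np.sin(.6)))
print("reg",C((447,435),.062),"plate",C((480,128),.07))
print("saddles",C((457,355),.04),C((472,195),.04))
print("house front right",C((553,487),.08),"front left",C((332,462),.08),"rear R",C((556,450),.08))
print("housing L back",C((338,428),.08),"back wall corners",C((380,60),.08),C((597,76),.08))
print("burner left corners",C((87,30),.072),C((40,435),.072))
for n,q,z,r in [("cup",(330,183),.085,0),("bowl",(321,254),.045,0),("soy",(349,141),.13,0),("jar",(399,147),.075,0),("plate",(222,266),.016,0)]: print(n,cast("top",[q],z)[0])
E
```

```text
cam [ 0.4668 -0.1118  1.4919]
tray [[ 0.5961 -0.2156  0.014 ]
 [ 0.6423 -0.4851  0.014 ]
 [ 0.4327 -0.522   0.014 ]
 [ 0.3861 -0.2498  0.014 ]] [ 0.5143 -0.3681  0.014 ]
[np.float64(0.27346846566844074), np.float64(0.21283346415423518), np.float64(0.27612138237692635), np.float64(0.21274902906933457)]
yaw 9.625734085693566
near [[0.5796054496216339, -0.25957618773768365], [0.5884325861870094, -0.3246779642865733], [0.4239600778624925, -0.34729437648283956], [0.418493190328441, -0.28768119397091885], [0.40305015748633755, -0.3043806858092876], [0.40506237559677655, -0.33665674447488536]]
 base mid [ 0.584  -0.2921  0.05  ]  collar mid [ 0.4041 -0.3205  0.05  ] 0.06569748587096275
far [[0.6058796456989851, -0.3886232828654068], [0.614697369032821, -0.45367542400667066], [0.4516755322170256, -0.4771385704445322], [0.4434742022853793, -0.4146358770992581], [0.42806749456137655, -0.43319076165193915], [0.4301013871003875, -0.46641608006475405]]
 base mid [ 0.6103 -0.4211  0.05  ]  collar mid [ 0.4291 -0.4498  0.05  ] 0.06564703581925833
lever bar [0.4917 0.0484 0.0831]
reg [0.5609 0.0439 0.062 ] plate [0.7671 0.0282 0.07  ]
saddles [0.617  0.0414 0.04  ] [0.727 0.035 0.04 ]
house front right [ 0.5275 -0.029   0.08  ] front left [0.5398 0.1171 0.08  ] rear R [ 0.5519 -0.0302  0.08  ]
housing L back [0.5624 0.114  0.08  ] back wall corners [0.8092 0.0956 0.08  ] [ 0.8021 -0.0496  0.08  ]
burner left corners [0.8267 0.2952 0.072 ] [0.5528 0.3134 0.072 ]
cup [ 0.6181 -0.1226  0.085 ]
bowl [ 0.4071 -0.1016  0.045 ]
soy [ 0.7362 -0.1737  0.13  ]
jar [ 0.7329 -0.3258  0.075 ]
plate [0.3604 0.2015 0.016 ]
```

```bash
cat >> h.py <<'E'
from scipy.spatial.transform import Rotation as Ro
def down(yaw):
    c,s=np.cos(np.radians(yaw)),np.sin(np.radians(yaw))
    return np.array([[c,s,0],[s,-c,0],[0,0,-1.]])
def go(P,yaw,s=None,cmd=None):
    """deltas from pose (measured or commanded (pos,R)) to target"""
    if cmd is None:
        s=s or env.observe(); p0,R0=np.array(s["position"]),np.array(s["tool_rot"])
    else: p0,R0=cmd
    d=R0.T@(np.array(P)-p0)/.75
    r=Ro.from_matrix(R0.T@down(yaw)).as_rotvec()/np.pi
    print("deltas",np.round(np.r_[d,r],4), "mm",np.round(d*750,1)); return np.r_[d,r]
E
python3 - <<'E'
from h import *
go([.500,-.305,.24],9.2)
E
```

```text
deltas [ 4.777e-01 -1.153e-01 -4.860e-02 -3.000e-04 -0.000e+00  6.500e-02] mm [358.2 -86.5 -36.5]
```

Emit:
jog_arm --deltas '[0.04,-0.01,-0.02,0,0,0.01,-1,0.1,-0.024,-0.04,0,0,0.03,-1,0.155,-0.037,-0.048,0,0,0.05,-1,0.21,-0.05,-0.048,0,0,0.065,-1,0.265,-0.064,-0.048,0,0,0.065,-1,0.32,-0.077,-0.048,0,0,0.065,-1,0.375,-0.09,-0.048,0,0,0.065,-1,0.425,-0.102,-0.048,0,0,0.065,-1,0.46,-0.111,-0.048,0,0,0.065,-1,0.478,-0.115,-0.048,0,0,0.065,-1,0.478,-0.115,-0.048,0,0,0.065,-1,0.478,-0.115,-0.048,0,0,0.065,-1]' --grip_force 30

```text
time_s: 1.15
position: [0.5002, -0.3053, 0.2394]
tool_rot: [[0.987, 0.161, -0.001], [0.161, -0.987, 0.0], [-0.001, -0.0, -1.0]]
ft_force: [-0.7, -0.2, -0.6]
grip_width: 0.0855
```

```bash
python3 - <<'E'
from h import *
np.set_printoptions(precision=4,suppress=True)
s=env.observe(); im=eyes.get_image("wrist"); cv2.imwrite("pics/w1.png",im[:,:,::-1])
np.save("w1pose.npy",np.c_[s["tool_rot"],s["position"]])
print(s["time_s"],s["position"],s["tool_rot"],s["ft_force"])
F=[]
for i in range(5):
    eyes.get_image("top"); F.append(env.observe()["ft_force"])
print(np.array(F))
E
```

```text
1.15 [ 0.5002 -0.3053  0.2394] [[ 0.987   0.1608 -0.0009]
 [ 0.1608 -0.987   0.0002]
 [-0.0009 -0.0004 -1.    ]] [-0.7249 -0.2479 -0.6407]
[[ 0.333   0.4774 -0.1698]
 [-0.4193 -0.2749  0.4216]
 [-1.3743  0.0366 -0.3171]
 [ 0.1603  0.2663 -0.256 ]
 [-0.3926 -0.2495  0.5111]]
```

View pics/w1.png

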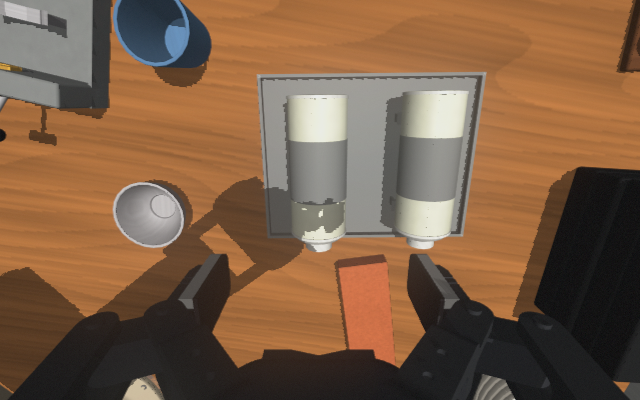

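```bash
python3 - <<'E'
from h import *
np.set_printoptions(precision=4,suppress=True)
A=np.load("w1pose.npy"); s=dict(tool_rot=A[:,:3],position=A[:,3])
im=cv2.imread("pics/w1.png").astype(int); 
# band: grey, edges along rows
g=im.min(2); sat=im.max(2)-g
for v in (100,115,130,150,170,190,200):
    print(v,[ (int(a),int(b)) for a,b in [(np.where((sat[v,u0:u1]<60)&(abs(np.diff(g[v,u0-1:u1]))>12))[0].min()+u0,np.where((sat[v,u0:u1]<60)&(abs(np.diff(g[v,u0-1:u1]))>12))[0].max()+u0) for u0,u1 in ((275,360),(385,478))]])
P=lambda q,z:cast("wrist",[q],z,s)[0]
print("near axis",P((317.5,118),.05),P((318.5,172),.05),"collar",P((319.5,249),.05),"base top",P((318,94.5),.084))
print("far axis",P((434,115),.05),P((430,172),.05),"collar",P((422,245),.05),"base top",P((436,91),.084))
T=[P(q,.014) for q in ((258,74),(485,72),(463,237),(268,237))]; print(np.array(T),np.mean(T,0))
E
```

```text
100 [(287, 346), (387, 475)]
115 [(285, 346), (386, 477)]
130 [(285, 345), (385, 475)]
150 [(287, 348), (385, 473)]
170 [(287, 347), (459, 472)]
190 [(284, 347), (396, 469)]
200 [(325, 343), (390, 466)]
near axis [ 0.5584 -0.2959  0.05  ] [ 0.4966 -0.3072  0.05  ] collar [ 0.396  -0.3251  0.05  ] base top [ 0.5828 -0.2926  0.084 ]
far axis [ 0.583  -0.4257  0.05  ] [ 0.5184 -0.4391  0.05  ] collar [ 0.4232 -0.455   0.05  ] base top [ 0.6053 -0.4089  0.084 ]
[[ 0.5955 -0.2172  0.014 ]
 [ 0.6417 -0.4854  0.014 ]
 [ 0.4294 -0.5248  0.014 ]
 [ 0.3846 -0.2533  0.014 ]] [ 0.5128 -0.3702  0.014 ]
```

```bash
python3 - <<'E'
from h import *
go([.498,-.3062,.024],9.6)
E
```

```text
deltas [-0.002  -0.0003  0.2879  0.      0.     -0.0028] mm [ -1.5  -0.3 216. ]
```

Emit:
jog_arm --deltas '[-0.002,0,0.03,0,0,-0.003,-1,-0.002,0,0.07,0,0,-0.003,-1,-0.002,0,0.11,0,0,-0.003,-1,-0.002,0,0.15,0,0,-0.003,-1,-0.002,0,0.18,0,0,-0.003,-1,-0.002,0,0.21,0,0,-0.003,-1,-0.002,0,0.235,0,0,-0.003,-1,-0.002,0,0.255,0,0,-0.003,-1,-0.002,0,0.27,0,0,-0.003,-1,-0.002,0,0.28,0,0,-0.003,-1,-0.002,0,0.288,0,0,-0.003,-1,-0.002,0,0.288,0,0,-0.003,-1]'

```text
time_s: 2.45
position: [0.4984, -0.3056, 0.0231]
tool_rot: [[0.986, 0.169, -0.001], [0.169, -0.986, 0.001], [-0.001, -0.001, -1.0]]
ft_force: [-0.2, -0.0, -0.7]
grip_width: 0.0856
```

```bash
python3 - <<'E'
from h import *
np.set_printoptions(precision=4,suppress=True)
s=env.observe(); im=eyes.get_image("wrist"); cv2.imwrite("pics/w2.png",im[:,:,::-1])
print(s["time_s"],s["position"],s["ft_force"])
E
```

```text
2.45 [ 0.4984 -0.3056  0.0231] [-0.2409 -0.0249 -0.6552]
```

View pics/w2.png

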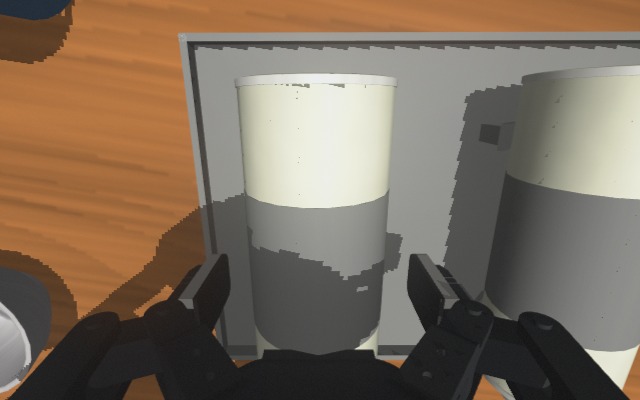

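Emit:
jog_arm --deltas '[0,0,0,0,0,0,1,0,0,0,0,0,0,1,0,0,0,0,0,0,1,0,0,0,0,0,0,1,0,0,0,0,0,0,1,0,0,0,0,0,0,1,0,0,0,0,0,0,1]' --grip_force 30

```text
time_s: 3.08
position: [0.499, -0.3046, 0.0254]
tool_rot: [[0.986, 0.169, 0.001], [0.169, -0.986, 0.001], [0.001, -0.001, -1.0]]
ft_force: [-2.8, 5.7, 11.0]
grip_width: 0.063
```

```bash
python3 - <<'E'
from h import *
np.set_printoptions(precision=4,suppress=True)
s=env.observe(); im=eyes.get_image("wrist"); cv2.imwrite("pics/w3.png",im[:,:,::-1])
im=eyes.get_image("scene"); cv2.imwrite("pics/s3.png",cv2.resize(im[80:250,170:390],None,fx=3.5,fy=3.5)[:,:,::-1])
s=env.observe();print(s["time_s"],s["position"],s["ft_force"],s["grip_width"])
E
```

```text
3.1833 [ 0.499  -0.3046  0.0254] [-1.5914  5.9308 10.9943] 0.0634133551494692
```

View pics/w3.png

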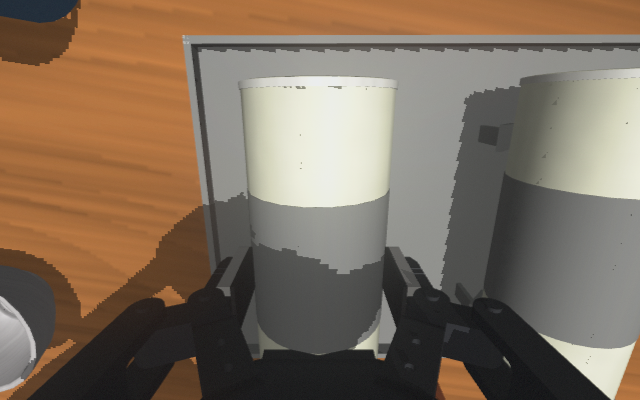

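View pics/s3.png

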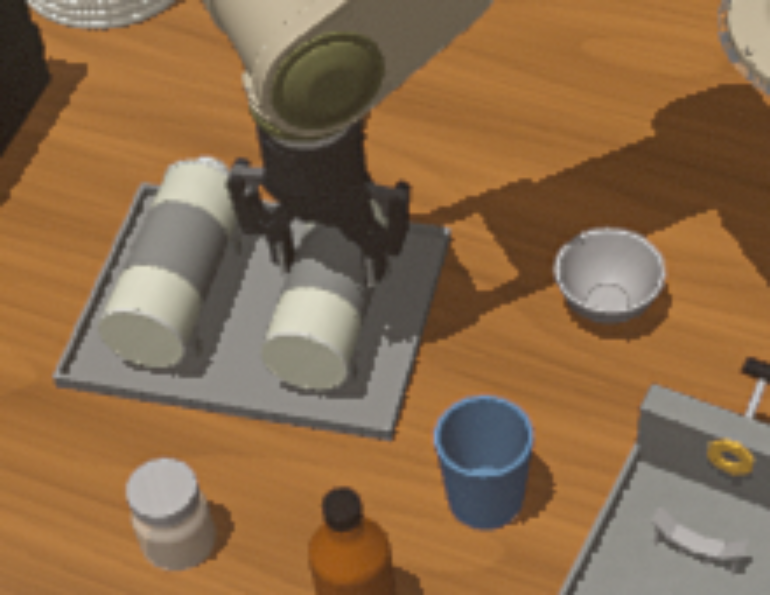

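Emit:
jog_arm --deltas '[0,0,0,0,0,0,-1,0,0,0,0,0,0,-1,0,0,0,0,0,0,-1,0,0,0.004,0,0,0,-1,0,0,0.008,0,0,0,-1,0,0,0.0105,0,0,0,-1,0,0,0.0105,0,0,0,-1,0,0,0.0105,0,0,0,1,0,0,0.0105,0,0,0,1,0,0,0.0105,0,0,0,1,0,0,0.0105,0,0,0,1,0,0,0.0105,0,0,0,1]'

```text
time_s: 4.18
position: [0.4987, -0.3048, 0.0163]
tool_rot: [[0.986, 0.169, -0.0], [0.169, -0.986, 0.001], [-0.0, -0.001, -1.0]]
ft_force: [-1.8, 4.4, 5.9]
grip_width: 0.0662
```

Emit:
jog_arm --deltas '[0,0,0,0,0,0,1,0,0,0,0,0,0,1]'

```text
time_s: 4.35
position: [0.4987, -0.3048, 0.0163]
tool_rot: [[0.986, 0.169, -0.0], [0.169, -0.986, 0.001], [-0.0, -0.001, -1.0]]
ft_force: [-1.3, 4.7, 6.0]
grip_width: 0.0666
```

Emit:
jog_arm --deltas '[0,0,-0.005,0,0,0,1,0,0,-0.015,0,0,0,1,0,0,-0.03,0,0,0,1,0,0,-0.05,0,0,0,1,0,0,-0.07,0,0,0,1,0,0,-0.09,0,0,0,1,0,0,-0.11,0,0,0,1,0,0,-0.13,0,0,0,1,0,0,-0.145,0,0,0,1,0,0,-0.155,0,0,0,1,0,0,-0.16,0,0,0,1,0,0,-0.16,0,0,0,1]'

```text
time_s: 5.35
position: [0.499, -0.3058, 0.1365]
tool_rot: [[0.986, 0.169, 0.001], [0.169, -0.986, -0.001], [0.001, 0.001, -1.0]]
ft_force: [0.2, 0.5, -3.1]
grip_width: 0.0665
```

```bash
cat >> h.py <<'E'
def weigh(n=16,name="wrist",save=None):
    F=[];T=[];J=[]
    for i in range(n):
        im=eyes.get_image(name); s=env.observe(); F.append(s["ft_force"]);T.append(s["wrist_torque"]);J.append(s["joint_efforts"])
    if save: cv2.imwrite(save,im[:,:,::-1])
    F=np.array(F); print("F",F.mean(0).round(3),"sd",F.std(0).round(2),"T",np.mean(T,0).round(4),"J",np.mean(J,0).round(3)); print(s["time_s"],s["position"].round(4),s["grip_width"])
E
python3 - <<'E'
from h import *
weigh(14,"wrist","pics/w4.png")
E
```

```text
F [-0.11  -0.016 -3.492] sd [0.62 0.66 0.53] T [-0.0062 -0.001  -0.0066] J [ 3.0000e-03 -5.1616e+01 -2.2863e+01  3.0000e-03  4.0000e-03 -0.0000e+00]
6.05 [ 0.4989 -0.3055  0.1359] 0.06621058330734075
```

View pics/w4.png

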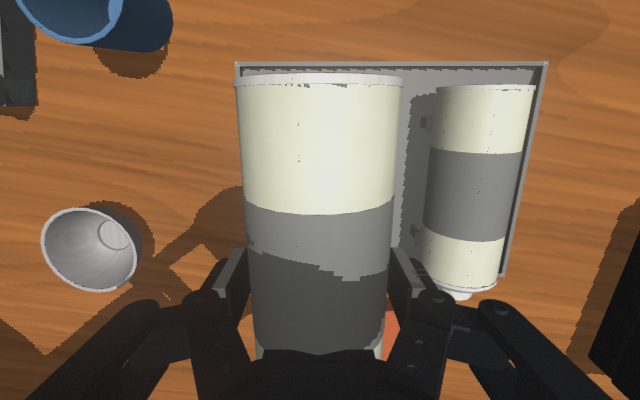

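Emit:
jog_arm --deltas '[0,0,0.01,0,0,0,1,0,0,0.03,0,0,0,1,0,0,0.05,0,0,0,1,0,0,0.07,0,0,0,1,0,0,0.09,0,0,0,1,0,0,0.11,0,0,0,1,0,0,0.125,0,0,0,1,0,0,0.138,0,0,0,1,0,0,0.146,0,0,0,1,0,0,0.151,0,0,0,1,0,0,0.154,0,0,0,1,0,0,0.156,0,0,0,1]'

```text
time_s: 7.05
position: [0.499, -0.3057, 0.0191]
tool_rot: [[0.986, 0.169, 0.0], [0.169, -0.986, -0.0], [0.0, 0.0, -1.0]]
ft_force: [-0.2, -0.4, -2.5]
grip_width: 0.0662
```

Emit:
jog_arm --deltas '[0,0,0.001,0,0,0,1,0,0,0.002,0,0,0,1]'

```text
time_s: 7.22
position: [0.4991, -0.3057, 0.0178]
tool_rot: [[0.986, 0.169, 0.001], [0.169, -0.986, -0.001], [0.001, 0.001, -1.0]]
ft_force: [0.0, 0.8, -3.7]
grip_width: 0.0663
```

Emit:
jog_arm --deltas '[0,0,0.001,0,0,0,1,0,0,0.002,0,0,0,1,0,0,0.002,0,0,0,1]'

```text
time_s: 7.47
position: [0.4991, -0.3057, 0.0166]
tool_rot: [[0.986, 0.169, 0.001], [0.169, -0.986, -0.001], [0.001, 0.001, -1.0]]
ft_force: [-1.3, 1.1, 2.1]
grip_width: 0.0666
```

```bash
python3 - <<'E'
from h import *
go([.525,-.4338,.0150],9.6)
E
```

```text
deltas [ 0.0052  0.1742  0.0023  0.0003 -0.0002  0.0008] mm [  3.9 130.6   1.8]
```

Emit:
jog_arm --deltas '[0,0,0,0,0,0,-1,0,0,0,0,0,0,-1,0,0,0,0,0,0,-1,0,0,0,0,0,0,-1,0,0,-0.03,0,0,0,-1,0,0,-0.06,0,0,0,-1,0,0,-0.1,0,0,0,-1,0,0,-0.14,0,0,0,-1,0.002,0.04,-0.17,0,0,0,-1,0.003,0.08,-0.18,0,0,0,-1,0.004,0.13,-0.18,0,0,0,-1,0.005,0.172,-0.18,0,0,0,-1]'

```text
time_s: 8.47
position: [0.5247, -0.4341, 0.152]
tool_rot: [[0.986, 0.169, 0.001], [0.169, -0.986, -0.002], [0.001, 0.002, -1.0]]
ft_force: [-0.2, 0.2, -0.3]
grip_width: 0.0856
```

```bash
python3 - <<'E'
from h import *
eyes.get_image("top");eyes.get_image("top")
weigh(4,"wrist","pics/w5.png")
s=env.observe(); print(s["tool_rot"].round(4)); np.save("w5pose.npy",np.c_[s["tool_rot"],s["position"]])
go([.525,-.4338,.0150],9.6)
E
```

```text
F [ 0.165  0.052 -0.369] sd [0.1  0.38 0.58] T [-0.0002  0.0104  0.0051] J [-1.4060e+00 -5.7936e+01 -2.4225e+01 -6.6000e-02 -2.2000e-02 -3.4000e-02]
8.7667 [ 0.5244 -0.4312  0.151 ] 0.0853136427285256
[[ 9.855e-01  1.698e-01 -2.000e-04]
 [ 1.698e-01 -9.855e-01  5.000e-04]
 [-1.000e-04 -5.000e-04 -1.000e+00]]
deltas [ 0.0002  0.0037  0.1813 -0.0002  0.      0.001 ] mm [  0.2   2.8 136. ]
```

View pics/w5.png

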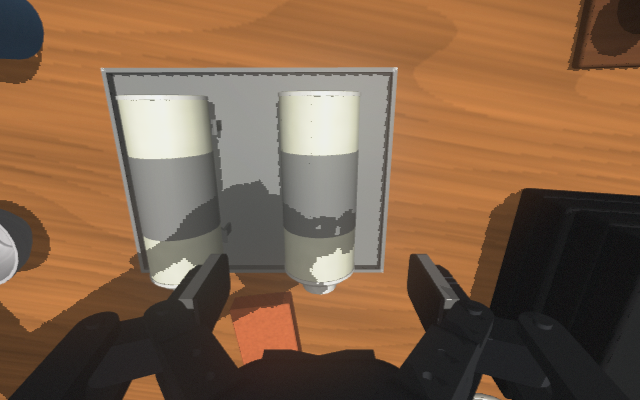

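Emit:
jog_arm --deltas '[0,0.003,0.03,0,0,0,-1,0,0.003,0.06,0,0,0,-1,0,0.003,0.09,0,0,0,-1,0,0.003,0.115,0,0,0,-1,0,0.003,0.14,0,0,0,-1,0,0.003,0.16,0,0,0,-1,0,0.003,0.173,0,0,0,-1,0,0.003,0.18,0,0,0,-1,0,0.003,0.18,0,0,0,1,0,0.003,0.18,0,0,0,1,0,0.003,0.18,0,0,0,1,0,0.003,0.18,0,0,0,1]'

```text
time_s: 9.77
position: [0.5253, -0.4339, 0.0175]
tool_rot: [[0.986, 0.17, 0.001], [0.17, -0.986, -0.0], [0.001, 0.001, -1.0]]
ft_force: [-1.1, 5.4, 7.1]
grip_width: 0.066
```

Emit:
jog_arm --deltas '[0,0,0,0,0,0,1,0,0,0,0,0,0,1,0,0,0,0,0,0,1]'

```text
time_s: 10.02
position: [0.5253, -0.4339, 0.0175]
tool_rot: [[0.986, 0.17, 0.001], [0.17, -0.986, -0.0], [0.001, 0.001, -1.0]]
ft_force: [-0.8, 4.8, 7.3]
grip_width: 0.0664
```

Emit:
jog_arm --deltas '[0,0,-0.005,0,0,0,1,0,0,-0.015,0,0,0,1,0,0,-0.03,0,0,0,1,0,0,-0.05,0,0,0,1,0,0,-0.07,0,0,0,1,0,0,-0.09,0,0,0,1,0,0,-0.105,0,0,0,1,0,0,-0.115,0,0,0,1,0,0,-0.12,0,0,0,1,0,0,-0.12,0,0,0,1]'

```text
time_s: 10.85
position: [0.5249, -0.4345, 0.1068]
tool_rot: [[0.986, 0.169, 0.001], [0.169, -0.986, -0.001], [0.001, 0.001, -1.0]]
ft_force: [-0.4, -0.7, -0.1]
grip_width: 0.0662
```

```bash
python3 - <<'E'
from h import *
weigh(14,"wrist","pics/w6.png")
E
```

```text
F [ 0.172 -0.191 -1.118] sd [0.59 0.49 0.47] T [ 0.0134 -0.0047  0.0186] J [ 4.0000e-03 -6.0556e+01 -2.3115e+01  0.0000e+00  7.0000e-03  0.0000e+00]
11.55 [ 0.5248 -0.4343  0.1059] 0.06626231314970706
```

Emit:
jog_arm --deltas '[0,0,0.01,0,0,0,1,0,0,0.03,0,0,0,1,0,0,0.05,0,0,0,1,0,0,0.07,0,0,0,1,0,0,0.088,0,0,0,1,0,0,0.1,0,0,0,1,0,0,0.108,0,0,0,1,0,0,0.113,0,0,0,1,0,0,0.116,0,0,0,1,0,0,0.118,0,0,0,1,0,0,0.119,0,0,0,1,0,0,0.119,0,0,0,1]'

```text
time_s: 12.55
position: [0.525, -0.4345, 0.0177]
tool_rot: [[0.986, 0.169, 0.001], [0.169, -0.986, -0.001], [0.001, 0.001, -1.0]]
ft_force: [-1.6, 0.7, 3.5]
grip_width: 0.0663
```

Emit:
jog_arm --deltas '[0,0,0.001,0,0,0,1,0,0,0.001,0,0,0,1]'

```text
time_s: 12.72
position: [0.525, -0.4345, 0.0177]
tool_rot: [[0.986, 0.169, 0.001], [0.169, -0.986, -0.001], [0.001, 0.001, -1.0]]
ft_force: [-3.1, 2.6, 9.2]
grip_width: 0.0661
```

```bash
python3 - <<'E'
from h import *
go([.62,.035,.30],-4.2)
E
```

```text
deltas [ 2.311e-01 -5.950e-01 -3.771e-01  4.000e-04 -3.000e-04  7.750e-02] mm [ 173.3 -446.3 -282.8]
```

Emit:
jog_arm --deltas '[0,0,0,0,0,0,-1,0,0,0,0,0,0,-1,0,0,0,0,0,0,-1,0,0,0,0,0,0,-1,0,0,-0.03,0,0,0,-1,0,0,-0.06,0,0,0,-1,0,0,-0.1,0,0,0,-1,0,0,-0.14,0,0,0,-1,0,0,-0.18,0,0,0,-1]'

```text
time_s: 13.47
position: [0.5247, -0.4341, 0.1522]
tool_rot: [[0.986, 0.169, -0.0], [0.169, -0.986, 0.0], [-0.0, -0.0, -1.0]]
ft_force: [0.4, -0.8, 0.5]
grip_width: 0.0857
```

Emit:
jog_arm --deltas '[0.008,-0.02,-0.04,0,0,0.005,-1,0.027,-0.07,-0.08,0,0,0.015,-1,0.047,-0.12,-0.12,0,0,0.025,-1,0.068,-0.175,-0.16,0,0,0.035,-1,0.089,-0.23,-0.197,0,0,0.045,-1,0.11,-0.283,-0.197,0,0,0.055,-1,0.13,-0.335,-0.197,0,0,0.065,-1,0.15,-0.387,-0.197,0,0,0.0775,-1,0.17,-0.44,-0.197,0,0,0.0775,-1,0.19,-0.49,-0.197,0,0,0.0775,-1,0.208,-0.535,-0.197,0,0,0.0775,-1,0.222,-0.573,-0.197,0,0,0.0775,-1]'

```text
time_s: 14.47
position: [0.6125, 0.0007, 0.2988]
tool_rot: [[0.997, -0.073, 0.0], [-0.073, -0.997, -0.0], [0.0, -0.0, -1.0]]
ft_force: [0.9, -0.6, 0.4]
grip_width: 0.0859
```

Emit:
jog_arm --deltas '[0.009,-0.022,0,0,0,0,-1,0.009,-0.022,0,0,0,0,-1,0.009,-0.022,0,0,0,0,-1]'

```text
time_s: 14.72
position: [0.6205, 0.0153, 0.2983]
tool_rot: [[0.997, -0.072, -0.0], [-0.072, -0.997, -0.0], [-0.0, 0.0, -1.0]]
ft_force: [-0.6, 0.5, -0.5]
grip_width: 0.0853
```

```bash
python3 - <<'E'
from h import *
eyes.get_image("top");eyes.get_image("top")
weigh(6,"wrist","pics/w7.png")
s=env.observe(); print(s["tool_rot"].round(4)); np.save("w7pose.npy",np.c_[s["tool_rot"],s["position"]])
im=eyes.get_image("top"); cv2.imwrite("pics/top7.png",im[:,:,::-1])
E
```

```text
F [-0.019 -0.179 -0.004] sd [0.33 0.39 0.18] T [-0.0005 -0.0124 -0.0089] J [ 2.7000e-01 -5.1490e+01 -2.4979e+01  6.0000e-03 -1.0000e-03 -4.0000e-03]
15.1167 [0.6203 0.0139 0.2987] 0.0853320839457354
[[ 9.972e-01 -7.450e-02  1.000e-04]
 [-7.450e-02 -9.972e-01 -0.000e+00]
 [ 1.000e-04  0.000e+00 -1.000e+00]]
```

View pics/w7.png

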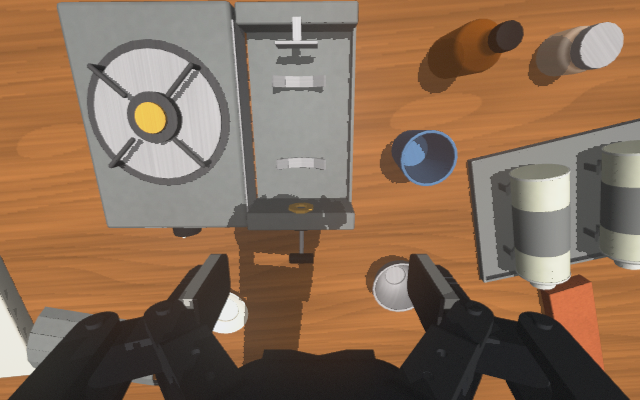

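View pics/top7.png

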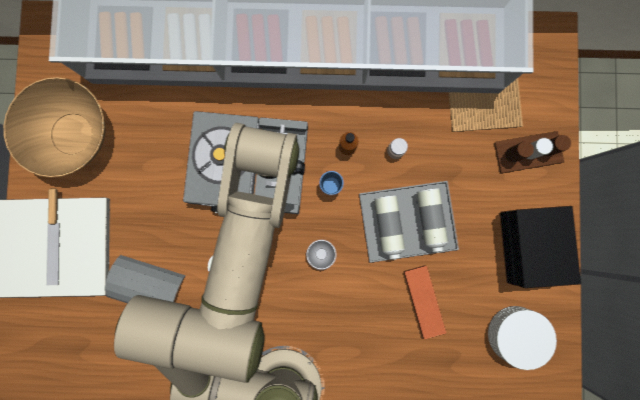

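```bash
python3 - <<'E'
import cv2
im=cv2.imread("pics/w7.png")
cv2.imwrite("pics/c7.png",cv2.resize(im[0:270,225:365],None,fx=2.2*2,fy=2.2,interpolation=cv2.INTER_CUBIC))
E
```

```text
(no output)
```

View pics/c7.png

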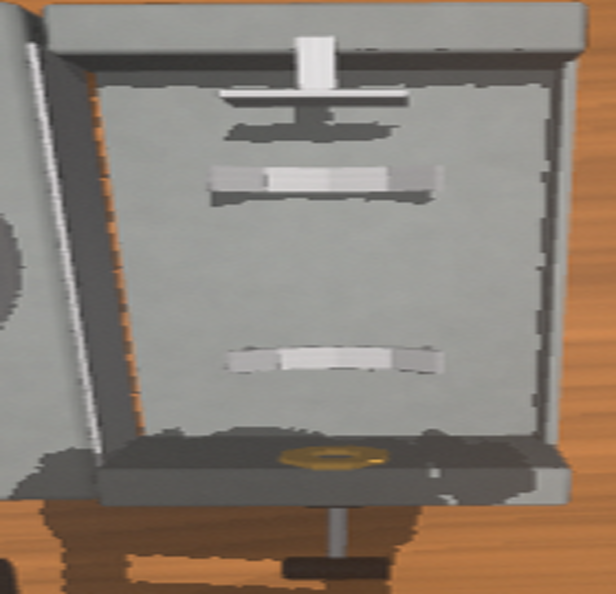

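```bash
python3 - <<'E'
from h import *
np.set_printoptions(precision=4,suppress=True)
A=np.load("w7pose.npy"); s=dict(tool_rot=A[:,:3],position=A[:,3])
def C(x,y,z): return cast("wrist",[(225+x/4.4-.4,y/2.2-.3)],z,s)[0]
pl=(C(219,92,.077)+C(408,98,.077))/2; rg=C(335,457,.062); lb=C(336,568,.083)
fs=C(335,360,.045); bs=C(325.5,180,.045)
print("plate",pl,"width",np.linalg.norm(C(219,92,.077)-C(408,98,.077)))
print("ring",rg,"bar",lb,"fs",fs,"bs",bs,np.linalg.norm(bs-fs))
yw=lambda a,b:np.degrees(np.arctan2(b[1]-a[1],b[0]-a[0]))
print("yaw",yw(fs,bs),yw(rg,pl),yw(lb,pl),yw(fs,pl))
h=[C(103,503,.08),C(570,503,.08),C(100,470,.08),C(573,468,.08),C(47,5,.08),C(584,5,.08)]; print(np.array(h))
print("housing yaw",yw(h[1],h[0])-90, yw(h[0],h[4]),yw(h[1],h[5]))
for yaw in (-4.2,):
    c,sn=np.cos(np.radians(yaw)),np.sin(np.radians(yaw)); ex=np.array([c,sn,0])
    for n,p,x in (("plate",pl,.0925),("ring",rg,-.114),("bar",lb,-.1804),("fs",fs,-.055),("bs",bs,.055),("hf",(h[0]+h[1])/2,-.140),("hb",(h[2]+h[3])/2,-.114)): print(n,(p-ex*x)[:2])
E
```

```text
plate [0.7637 0.0282 0.077 ] width 0.0497287334550229
ring [0.5574 0.0421 0.062 ] bar [0.4896 0.0468 0.083 ] fs [0.6167 0.0377 0.045 ] bs [0.7238 0.0308 0.045 ] 0.10732911955229044
yaw -3.695087143893074 -3.861423212873562 -3.8793537628463532 -3.6929357663003164
[[ 0.5385  0.1156  0.08  ]
 [ 0.5279 -0.0299  0.08  ]
 [ 0.5604  0.1134  0.08  ]
 [ 0.5511 -0.0318  0.08  ]
 [ 0.8089  0.0911  0.08  ]
 [ 0.799  -0.0438  0.08  ]]
housing yaw -4.173154728148077 -5.187995147750758 -2.9195441494437846
plate [0.6714 0.035 ]
ring [0.671  0.0338]
bar [0.6695 0.0336]
fs [0.6715 0.0336]
bs [0.6689 0.0348]
hf [0.6728 0.0326]
hb [0.6694 0.0325]
```

```bash
python3 - <<'E'
from h import *
s=dict(tool_rot=down(9.7),position=np.array([.4989,-.3055,.1359]))
for z in (.200,.203): print((s["tool_rot"].T@(cast("wrist",[(319,74)],z,s)[0]-s["position"])).round(4))
go([.500,-.3045,.14],9.6)
E
```

```text
[ 0.0857  0.0016 -0.0641]
[ 0.0855  0.0016 -0.0671]
deltas [-0.1285  0.4355  0.2116  0.     -0.     -0.077 ] mm [-96.4 326.6 158.7]
```

Emit:
jog_arm --deltas '[-0.005,0.02,0,0,0,-0.005,-1,-0.02,0.065,0,0,0,-0.015,-1,-0.034,0.115,0,0,0,-0.025,-1,-0.05,0.17,0,0,0,-0.035,-1,-0.065,0.22,0.02,0,0,-0.045,-1,-0.08,0.27,0.05,0,0,-0.055,-1,-0.095,0.32,0.08,0,0,-0.065,-1,-0.109,0.37,0.12,0,0,-0.077,-1,-0.12,0.41,0.16,0,0,-0.077,-1,-0.1285,0.432,0.19,0,0,-0.077,-1,-0.1285,0.4355,0.21,0,0,-0.077,-1,-0.1285,0.4355,0.21,0,0,-0.077,-1]'

```text
time_s: 16.17
position: [0.498, -0.3047, 0.1371]
tool_rot: [[0.986, 0.164, -0.006], [0.165, -0.986, 0.005], [-0.005, -0.006, -1.0]]
ft_force: [1.1, 0.4, -0.3]
grip_width: 0.085
```

```bash
python3 - <<'E'
from h import *
eyes.get_image("top");eyes.get_image("top");eyes.get_image("top");s=env.observe()
im=eyes.get_image("wrist"); cv2.imwrite("pics/w8.png",im[:,:,::-1])
print(s["time_s"],s["position"].round(4),s["tool_rot"].round(4)); np.save("w8pose.npy",np.c_[s["tool_rot"],s["position"]])
go([.499,-.3048,.0145],9.6)
E
```

```text
16.3167 [ 0.5011 -0.3039  0.1426] [[ 0.9858  0.1682  0.0017]
 [ 0.1682 -0.9858 -0.0013]
 [ 0.0015  0.0015 -1.    ]]
deltas [-0.0036  0.0005  0.1713  0.0007 -0.0006  0.0006] mm [ -2.7   0.3 128.5]
```

View pics/w8.png

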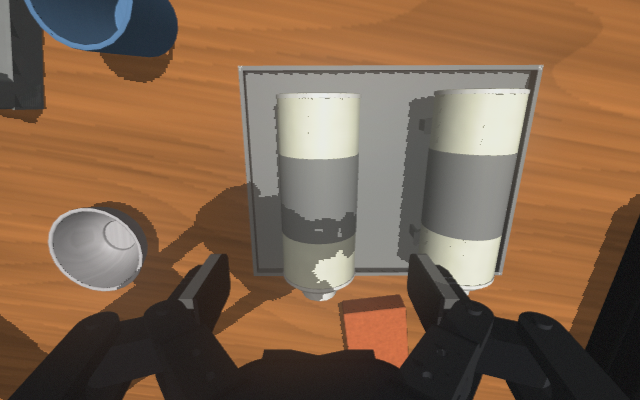

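Emit:
jog_arm --deltas '[-0.002,0,0.03,0,0,0,-1,-0.002,0,0.06,0,0,0,-1,-0.002,0,0.09,0,0,0,-1,-0.002,0,0.115,0,0,0,-1,-0.002,0,0.135,0,0,0,-1,-0.002,0,0.152,0,0,0,-1,-0.002,0,0.163,0,0,0,-1,-0.002,0,0.168,0,0,0,-1,-0.002,0,0.168,0,0,0,-1]'

```text
time_s: 17.12
position: [0.4993, -0.304, 0.0155]
tool_rot: [[0.986, 0.168, 0.0], [0.168, -0.986, -0.0], [0.0, 0.0, -1.0]]
ft_force: [0.1, 0.4, -0.6]
grip_width: 0.0856
```

```bash
python3 - <<'E'
from h import *
s=env.observe();print(s["position"].round(4),s["ft_force"].round(2))
go([.499,-.3048,.0150],9.6)
E
```

```text
[ 0.4993 -0.304   0.0155] [ 0.07  0.35 -0.6 ]
deltas [-0.0006  0.001   0.0007  0.0001 -0.0001  0.0006] mm [-0.4  0.7  0.5]
```

Emit:
jog_arm --deltas '[0,0,0,0,0,0,1,0,0,0,0,0,0,1,0,0,0,0,0,0,1,0,0,0,0,0,0,1,0,0,0,0,0,0,1,0,0,0,0,0,0,1]' --grip_force 35

```text
time_s: 17.62
position: [0.4994, -0.3046, 0.0168]
tool_rot: [[0.986, 0.168, 0.002], [0.168, -0.986, -0.001], [0.002, 0.002, -1.0]]
ft_force: [-0.1, 1.4, 6.3]
grip_width: 0.0661
```

Emit:
jog_arm --deltas '[0,0,-0.005,0,0,0,1,0,0,-0.015,0,0,0,1,0,0,-0.03,0,0,0,1,0,0,-0.05,0,0,0,1,0,0,-0.08,0,0,0,1,0,0,-0.115,0,0,0,1,0,0,-0.15,0,0,0,1,0,0,-0.185,0,0,0,1,0,0,-0.21,0,0,0,1,0,0,-0.225,0,0,0,1,0,0,-0.23,0,0,0,1,0,0,-0.23,0,0,0,1]'

```text
time_s: 18.62
position: [0.4989, -0.3044, 0.1886]
tool_rot: [[0.986, 0.168, 0.001], [0.168, -0.986, -0.001], [0.001, 0.001, -1.0]]
ft_force: [0.3, -0.3, -3.2]
grip_width: 0.0659
```

```bash
python3 - <<'E'
from h import *
s=env.observe();print(s["time_s"],s["position"].round(4),s["ft_force"].round(2),s["grip_width"])
go([.6715,.0347,.187],-4.0)
E
```

```text
18.6167 [ 0.4989 -0.3044  0.1886] [ 0.3  -0.3  -3.16] 0.06586955159970824
deltas [ 3.027e-01 -4.071e-01  1.900e-03  4.000e-04 -4.000e-04  7.580e-02] mm [ 227.  -305.3    1.5]
```

Emit:
jog_arm --deltas '[0.006,-0.008,0,0,0,0.001,1,0.02,-0.027,0,0,0,0.004,1,0.042,-0.057,0,0,0,0.009,1,0.07,-0.094,0,0,0,0.016,1,0.1,-0.135,0,0,0,0.025,1,0.131,-0.176,0,0,0,0.034,1,0.162,-0.218,0,0,0,0.043,1,0.193,-0.26,0,0,0,0.052,1,0.224,-0.301,0,0,0,0.06,1,0.252,-0.34,0,0,0,0.067,1,0.275,-0.37,0,0,0,0.072,1,0.29,-0.39,0,0,0,0.075,1]'

```text
time_s: 19.62
position: [0.6645, 0.0243, 0.1858]
tool_rot: [[0.998, -0.065, -0.003], [-0.065, -0.998, 0.001], [-0.003, -0.001, -1.0]]
ft_force: [-0.5, -0.1, -3.4]
grip_width: 0.0663
```

```bash
python3 - <<'E'
from h import *
go([.6715,.0347,.187],-4.0)
E
```

```text
deltas [ 0.0085 -0.0144 -0.0016 -0.0003  0.0009  0.0014] mm [  6.3 -10.8  -1.2]
```

Emit:
jog_arm --deltas '[0.006,-0.012,0,0,0,0.001,1,0.0085,-0.017,0,0,0,0.001,1,0.0085,-0.017,0,0,0,0.001,1,0.0085,-0.017,0,0,0,0.001,1,0.0085,-0.017,0,0,0,0.001,1]'

```text
time_s: 20.03
position: [0.6711, 0.0316, 0.1876]
tool_rot: [[0.997, -0.072, -0.0], [-0.072, -0.997, -0.0], [-0.0, 0.0, -1.0]]
ft_force: [-1.6, 0.1, -3.2]
grip_width: 0.0657
```

```bash
python3 - <<'E'
from h import *
for i in range(3): eyes.get_image("top")
s=env.observe(); im=eyes.get_image("wrist"); cv2.imwrite("pics/w9.png",im[:,:,::-1])
im=eyes.get_image("scene"); cv2.imwrite("pics/s9.png",cv2.resize(im[80:350,260:500],None,fx=2.2,fy=2.2)[:,:,::-1])
print(s["time_s"],s["position"].round(4),s["tool_rot"].round(4),s["grip_width"])
go([.6715,.0347,.10],-4.0)
E
```

```text
20.1833 [0.6712 0.0319 0.1878] [[ 9.974e-01 -7.140e-02  1.000e-04]
 [-7.140e-02 -9.974e-01 -1.000e-04]
 [ 1.000e-04  1.000e-04 -1.000e+00]] 0.06614195469422576
deltas [ 0.     -0.0033  0.1171  0.     -0.     -0.0004] mm [ 0.  -2.5 87.8]
```

View pics/w9.png

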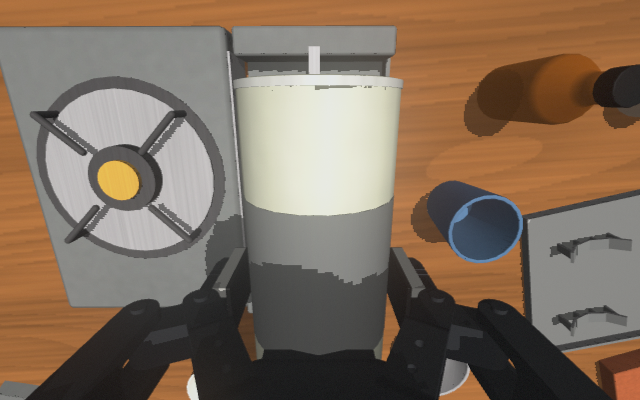

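View pics/s9.png

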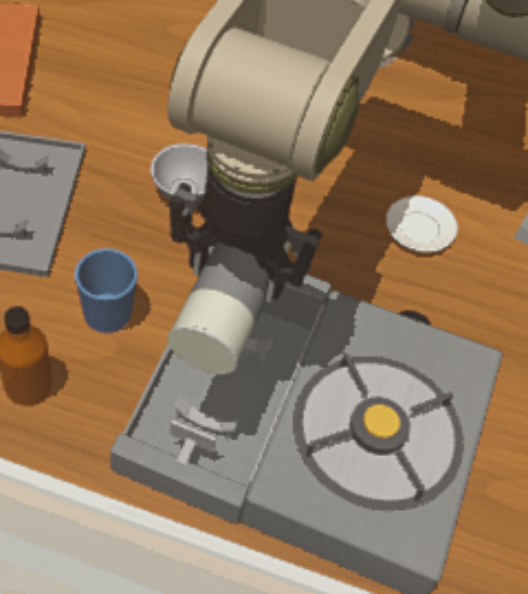

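Emit:
jog_arm --deltas '[0,-0.0033,0.02,0,0,0,1,0,-0.0033,0.05,0,0,0,1,0,-0.0033,0.08,0,0,0,1,0,-0.0033,0.105,0,0,0,1,0,-0.0033,0.122,0,0,0,1,0,-0.0033,0.132,0,0,0,1,0,-0.0033,0.137,0,0,0,1,0,-0.0033,0.137,0,0,0,1,0,-0.0033,0.137,0,0,0,1]'

```text
time_s: 21.03
position: [0.672, 0.0352, 0.0858]
tool_rot: [[0.998, -0.07, 0.001], [-0.07, -0.998, -0.0], [0.001, 0.0, -1.0]]
ft_force: [-0.0, 1.2, -2.7]
grip_width: 0.0662
```

```bash
python3 - <<'E'
from h import *
s=env.observe(); im=eyes.get_image("wrist"); cv2.imwrite("pics/w10.png",im[:,:,::-1])
cv2.imwrite("pics/w10c.png",cv2.resize(im[0:140,210:430],None,fx=3.5,fy=3.5,interpolation=cv2.INTER_CUBIC)[:,:,::-1])
print(s["time_s"],s["position"].round(4),s["tool_rot"].round(4),s["grip_width"])
go([.6715,.0347,.10],-4.0)
print(cast("wrist",[(318,77)],s["position"][2]+.0335+.034,s))
E
```

```text
21.0333 [0.672  0.0352 0.0858] [[ 9.975e-01 -7.030e-02  1.400e-03]
 [-7.030e-02 -9.975e-01 -2.000e-04]
 [ 1.400e-03  1.000e-04 -1.000e+00]] 0.06624917346862794
deltas [-0.0008  0.0007 -0.0187  0.     -0.0006 -0.0002] mm [ -0.6   0.5 -14. ]
[[0.75624761 0.0279687  0.15326129]]
```

View pics/w10c.png

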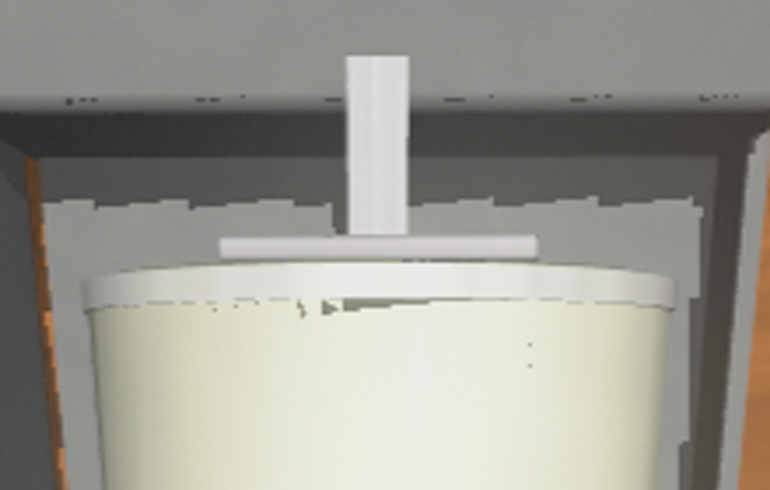

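```bash
python3 - <<'E'
from h import *
s=dict(position=np.array([.672,.0352,.0858]),tool_rot=down(-4.03))
P=lambda v,z:(s["tool_rot"].T@(cast("wrist",[(318,v)],z,s)[0]-s["position"])).round(4)
for v,z in ((236/3.5-.4,.077),(248/3.5-.4,.077),(259/3.5-.4,.077),(259/3.5-.4,.047),(263/3.5-.4,.1533),(298/3.5-.4,.1533)): print(v,z,P(v,z))
E
```

```text
67.02857142857142 0.077 [0.095  0.0011 0.0088]
70.45714285714286 0.077 [0.0933 0.0011 0.0088]
73.6 0.077 [0.0917 0.0011 0.0088]
73.6 0.047 [0.0942 0.001  0.0388]
74.74285714285713 0.1533 [ 0.0853  0.0013 -0.0675]
84.74285714285713 0.1533 [ 0.0823  0.0013 -0.0675]
```

Emit:
jog_arm --deltas '[0.001,0.0003,0.01,0,0,0,1,0.001,0.0003,0.022,0,0,0,1,0.001,0.0003,0.034,0,0,0,1,0.001,0.0003,0.044,0,0,0,1,0.001,0.0003,0.052,0,0,0,1,0.001,0.0003,0.059,0,0,0,1,0.001,0.0003,0.064,0,0,0,1,0.001,0.0003,0.067,0,0,0,1,0.001,0.0003,0.069,0,0,0,1,0.001,0.0003,0.07,0,0,0,1,0.001,0.0003,0.07,0,0,0,1]'

```text
time_s: 22.0
position: [0.6724, 0.035, 0.0325]
tool_rot: [[0.998, -0.07, 0.0], [-0.07, -0.998, -0.0], [0.0, 0.0, -1.0]]
ft_force: [0.1, 0.6, -3.3]
grip_width: 0.0662
```

Still free (−3.3 N); expected contact at about 0.029. Lower in small steps.

Emit:
jog_arm --deltas '[0,0,0.0015,0,0,0,1,0,0,0.003,0,0,0,1,0,0,0.003,0,0,0,1]'

```text
time_s: 22.25
position: [0.6723, 0.035, 0.03]
tool_rot: [[0.998, -0.07, -0.0], [-0.07, -0.998, 0.0], [-0.0, 0.0, -1.0]]
ft_force: [1.0, -0.2, -3.5]
grip_width: 0.0661
```

Emit:
jog_arm --deltas '[0,0,0.001,0,0,0,1,0,0,0.002,0,0,0,1,0,0,0.002,0,0,0,1]'

```text
time_s: 22.5
position: [0.6724, 0.035, 0.029]
tool_rot: [[0.998, -0.07, 0.0], [-0.07, -0.998, -0.0], [0.0, 0.0, -1.0]]
ft_force: [-1.8, 0.4, -0.5]
grip_width: 0.066
```

Emit:
jog_arm --deltas '[0,0,0.0007,0,0,0,1,0,0,0.0007,0,0,0,-0.5,0,0,0.0007,0,0,0,-1,0,0,0.0007,0,0,0,-1,0,0,0.0007,0,0,0,-1,0,0,0.0007,0,0,0,-1]' --grip_force 20

```text
time_s: 23.0
position: [0.6725, 0.035, 0.028]
tool_rot: [[0.998, -0.07, 0.0], [-0.07, -0.998, -0.0], [0.0, -0.0, -1.0]]
ft_force: [-0.1, -0.5, -0.6]
grip_width: 0.0852
```

Emit:
jog_arm --deltas '[0,0,-0.02,0,0,0,-1,0,0,-0.05,0,0,0,-1,0,0,-0.09,0,0,0,-1,0,0,-0.14,0,0,0,-1,0,0,-0.19,0,0,0,-1,-0.02,0,-0.235,0,0,0,-1,-0.05,0,-0.26,0,0,0,-1,-0.08,0,-0.27,0,0,0,0,-0.09,0,-0.27,0,0,0,1,-0.09,0,-0.27,0,0,0,1]'

```text
time_s: 23.83
position: [0.6041, 0.04, 0.2313]
tool_rot: [[0.998, -0.07, 0.001], [-0.07, -0.998, -0.0], [0.001, -0.0, -1.0]]
ft_force: [0.9, -0.5, -1.2]
grip_width: 0.0516
```

```bash
python3 - <<'E'
from h import *
for i in range(3): eyes.get_image("top")
s=env.observe(); im=eyes.get_image("wrist"); cv2.imwrite("pics/w11.png",im[:,:,::-1])
print(s["time_s"],s["position"].round(4),s["tool_rot"].round(4),s["ft_force"].round(2),s["grip_width"])
np.save("w11pose.npy",np.c_[s["tool_rot"],s["position"]])
im=eyes.get_image("top"); cv2.imwrite("pics/top11.png",im[:,:,::-1])
E
```

```text
23.9833 [0.6055 0.0396 0.2294] [[ 9.975e-01 -7.040e-02 -1.600e-03]
 [-7.040e-02 -9.975e-01  2.000e-04]
 [-1.600e-03 -1.000e-04 -1.000e+00]] [-0.23  0.33 -0.09] 0.02843269706847865
```

View pics/w11.png

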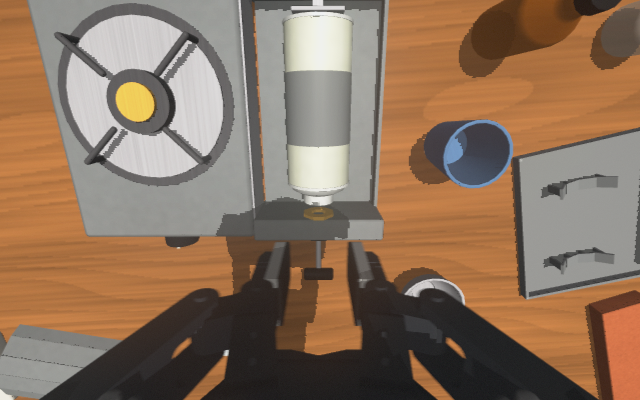

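```bash
python3 - <<'E'
from h import *
np.set_printoptions(precision=4,suppress=True)
A=np.load("w11pose.npy"); s=dict(tool_rot=A[:,:3],position=A[:,3])
P=lambda q,z:cast("wrist",[q],z,s)[0]
print("bar",P((318.5,274),.086))
print("cart: base top",P((319,12),.096),"collar",P((317,203),.062),"axis mid",P((318,100),.062),P((318.5,150),.062))
print("plate",(P((292,9),.077)+P((344,9),.077))/2,"ring",P((318.5,213),.062))
im=cv2.imread("pics/w11.png"); cv2.imwrite("pics/w11c.png",cv2.resize(im[0:290,240:400],None,fx=3,fy=2))
go([.486,.0477,.125],-4)
E
```

```text
bar [0.4909 0.0461 0.086 ]
cart: base top [0.7565 0.0273 0.096 ] collar [0.5701 0.0424 0.062 ] axis mid [0.6838 0.0333 0.062 ] [0.6314 0.0364 0.062 ]
plate [0.7636 0.0277 0.077 ] ring [0.5576 0.0415 0.062 ]
deltas [-0.1596  0.0005  0.1393 -0.      0.0006 -0.0002] mm [-119.7    0.3  104.5]
```

View pics/w11c.png

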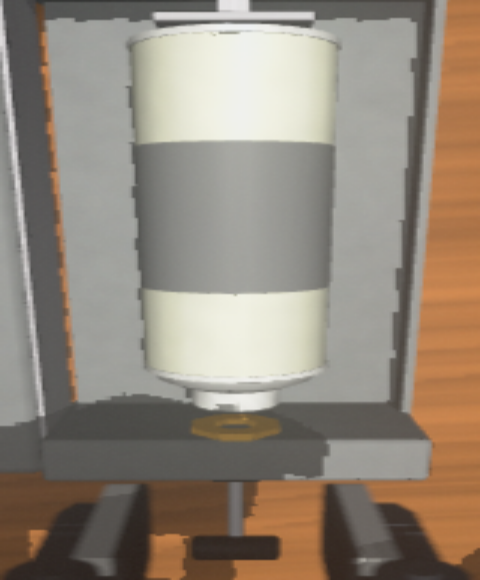

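Emit:
jog_arm --deltas '[-0.02,0,0,0,0,0,1,-0.055,0,0.01,0,0,0,1,-0.095,0,0.03,0,0,0,1,-0.13,0,0.06,0,0,0,1,-0.15,0.0005,0.09,0,0,0,1,-0.159,0.0005,0.115,0,0,0,1,-0.159,0.0005,0.132,0,0,0,1,-0.159,0.0005,0.139,0,0,0,1,-0.159,0.0005,0.139,0,0,0,1]'

```text
time_s: 24.83
position: [0.486, 0.0477, 0.1251]
tool_rot: [[0.998, -0.07, -0.003], [-0.07, -0.998, 0.0], [-0.003, -0.0, -1.0]]
ft_force: [0.2, 0.1, 0.0]
grip_width: 0.0
```

```bash
python3 - <<'E'
from h import *
for i in range(2): eyes.get_image("top")
s=env.observe(); im=eyes.get_image("wrist"); cv2.imwrite("pics/w12.png",im[:,:,::-1])
im=eyes.get_image("top"); cv2.imwrite("pics/top12.png",im[:,:,::-1])
im=eyes.get_image("scene"); cv2.imwrite("pics/s12.png",cv2.resize(im[80:350,260:500],None,fx=2.2,fy=2.2)[:,:,::-1])
print(s["time_s"],s["position"].round(4),s["tool_rot"].round(4),s["ft_force"].round(2),s["grip_width"])
go([.4865,.0470,.100],-4)
E
```

```text
24.9333 [0.4868 0.0476 0.1266] [[ 9.975e-01 -7.030e-02  4.000e-04]
 [-7.030e-02 -9.975e-01 -1.000e-04]
 [ 4.000e-04  0.000e+00 -1.000e+00]] [ 0.27 -0.14  0.5 ] 0.00020966683879467153
deltas [-0.0003  0.0009  0.036   0.     -0.0005 -0.0002] mm [-0.2  0.7 27. ]
```

View pics/w12.png

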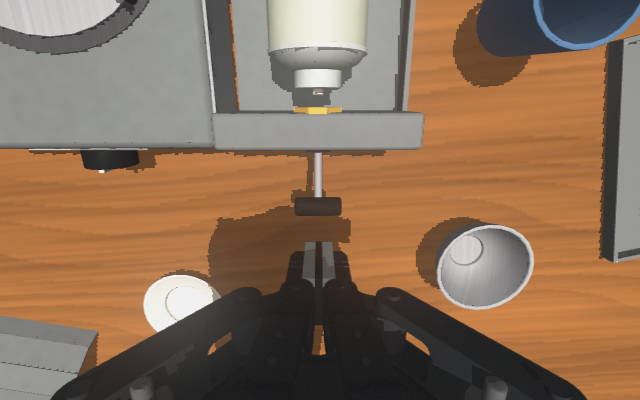

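View pics/s12.png

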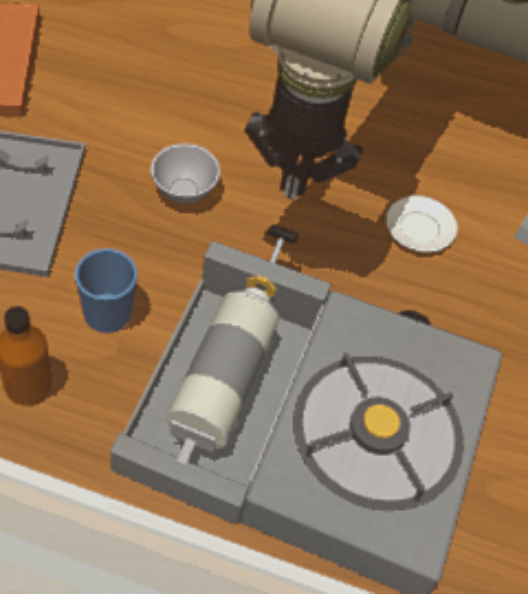

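```bash
python3 - <<'E'
from h import *
s=dict(position=np.array([.4868,.0476,.1266]),tool_rot=down(-4.03))
print(cast("wrist",[(318,205)],.086,s), proj("wrist",s["position"],s),proj("wrist",s["position"]+s["tool_rot"]@[.011,0,0],s))
E
```

```text
[[0.49211114 0.04609857 0.086     ]] [[316.00773881 234.94592859]] [[315.99046447 218.02510982]]
```

```bash
python3 - <<'E'
from h import *
s=dict(position=np.zeros(3),tool_rot=np.eye(3))
for X in ([.011,.0425,-.013],[0,.0425,-.013],[-.011,.0425,-.013],[.011,0,0],[0,0,0],[-.011,0,0],[.011,.011,-.01],[.011,0,-.02],[.011,0,-.038],[-.011,0,-.038]): print(X,proj("wrist",[X],s).round(1))
E
python3 -c "
import cv2
im=cv2.imread('pics/w12.png');cv2.imwrite('pics/w12c.png',cv2.resize(im[180:340,240:400],None,fx=3.7,fy=3.7))"
```

```text
[0.011, 0.0425, -0.013] [[392.2 226.6]]
[0, 0.0425, -0.013] [[390.8 244.6]]
[-0.011, 0.0425, -0.013] [[389.4 261.9]]
[0.011, 0, 0] [[316. 218.]]
[0, 0, 0] [[316.  234.9]]
[-0.011, 0, 0] [[316.  251.3]]
[0.011, 0.011, -0.01] [[335.3 224.5]]
[0.011, 0, -0.02] [[315.7 231.6]]
[0.011, 0, -0.038] [[315.3 246.8]]
[-0.011, 0, -0.038] [[315.4 286.7]]
```

View pics/w12c.png

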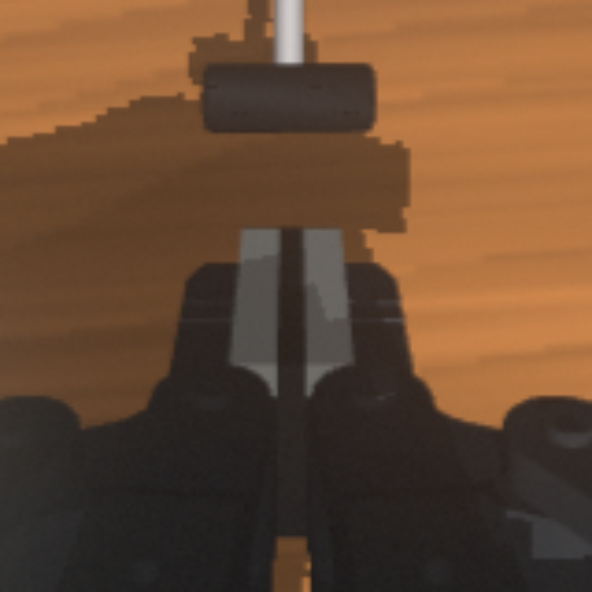

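Emit:
jog_arm --deltas '[0,0.0005,0.01,0,0,0,1,0,0.0005,0.02,0,0,0,1,0,0.0005,0.03,0,0,0,1,0,0.0005,0.036,0,0,0,1,0,0.0005,0.04,0,0,0,1,0,0.0005,0.043,0,0,0,1,0,0.0005,0.046,0,0,0,1,0,0.0005,0.049,0,0,0,1,0,0.0005,0.052,0,0,0,1]'

```text
time_s: 25.83
position: [0.4861, 0.0474, 0.0873]
tool_rot: [[0.998, -0.07, 0.0], [-0.07, -0.998, -0.0], [0.0, 0.0, -1.0]]
ft_force: [0.2, 0.6, -0.2]
grip_width: -0.0002
```

```bash
python3 - <<'E'
from h import *
s=env.observe(); im=eyes.get_image("wrist"); cv2.imwrite("pics/w13.png",cv2.resize(im[100:340,180:460],None,fx=2.4,fy=2.4)[:,:,::-1])
im=eyes.get_image("scene"); cv2.imwrite("pics/s13.png",cv2.resize(im[110:270,320:470],None,fx=3.7,fy=3.7,interpolation=cv2.INTER_CUBIC)[:,:,::-1])
print(s["time_s"],s["position"].round(4),s["ft_force"].round(2))
E
```

```text
25.8333 [0.4861 0.0474 0.0873] [ 0.17  0.63 -0.25]
```

View pics/w13.png

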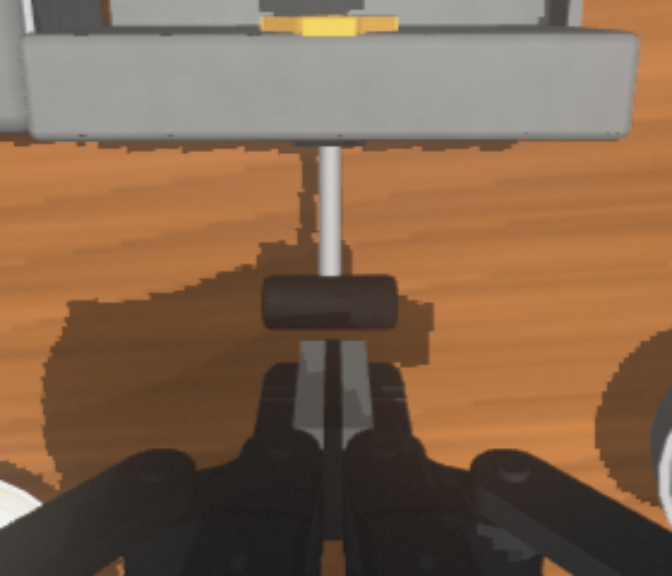

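View pics/s13.png

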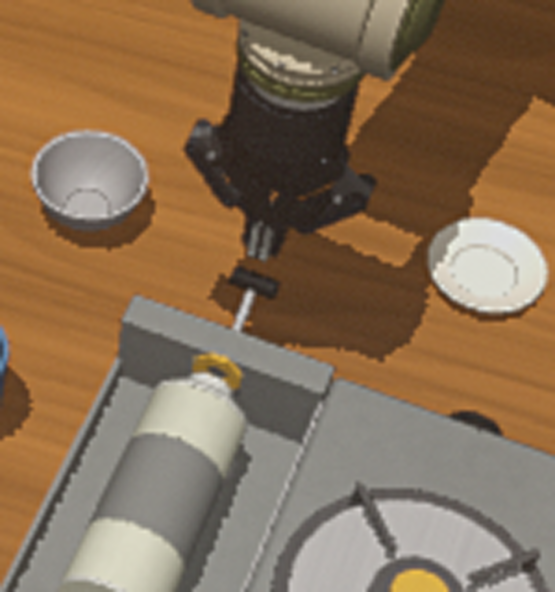

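```bash
python3 - <<'E'
from h import *
for dz in (0,.01,.02,.031):
  for dx in (-.011,.011): print(dz,dx,(proj("scene",[[.4861+dx,.0474,.0873+dz]])-[320,110])[0]*3.7)
print((proj("scene",[[.4915,.047,.083]])-[320,110])[0]*3.7)
E
```

```text
0 -0.011 [260.3172042  260.76554824]
0 0.011 [251.83710627 284.09408256]
0.01 -0.011 [262.15949376 252.01315891]
0.01 0.011 [253.63960235 275.41287982]
0.02 -0.011 [264.02730351 243.13952774]
0.02 0.011 [255.46732865 266.610163  ]
0.031 -0.011 [266.11200778 233.23546934]
0.031 0.011 [257.50760563 256.78375714]
[252.68908416 281.65216229]
```

Emit:
jog_arm --deltas '[0,0,0.004,0,0,0,1,0,0,0.008,0,0,0,1,0,0,0.012,0,0,0,1,0,0,0.015,0,0,0,1,0,0,0.018,0,0,0,1,0,0,0.02,0,0,0,1,0,0,0.022,0,0,0,1]'

```text
time_s: 26.52
position: [0.486, 0.0474, 0.0707]
tool_rot: [[0.998, -0.07, -0.0], [-0.07, -0.998, 0.0], [-0.0, -0.0, -1.0]]
ft_force: [-1.2, -1.6, 0.3]
grip_width: -0.0002
```

```bash
python3 - <<'E'
from h import *
s=env.observe(); im=eyes.get_image("wrist"); cv2.imwrite("pics/w14.png",cv2.resize(im[100:340,180:460],None,fx=2.4,fy=2.4)[:,:,::-1])
print(s["time_s"],s["position"].round(4),s["ft_force"].round(2))
E
```

```text
26.5167 [0.486  0.0474 0.0707] [-1.2  -1.61  0.26]
```

View pics/w14.png

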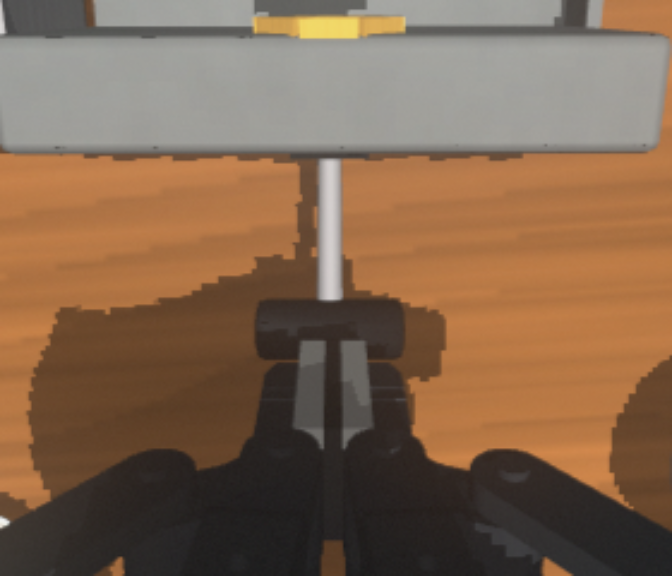

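Emit:
jog_arm --deltas '[0,0,0.002,0,0,0,1,0,0,0.004,0,0,0,1,0,0,0.006,0,0,0,1,0,0,0.008,0,0,0,1,0,0,0.01,0,0,0,1,0,0,0.012,0,0,0,1,0,0,0.014,0,0,0,1,0,0,0.016,0,0,0,1,0,0,0.018,0,0,0,1,0,0,0.02,0,0,0,1]'

```text
time_s: 27.4
position: [0.4859, 0.0474, 0.0564]
tool_rot: [[0.998, -0.07, 0.0], [-0.07, -0.998, -0.0], [0.0, 0.0, -1.0]]
ft_force: [-3.5, -0.2, 8.2]
grip_width: 0.0004
```

```bash
python3 - <<'E'
from h import *
s=env.observe(); im=eyes.get_image("wrist"); cv2.imwrite("pics/w15.png",cv2.resize(im[100:340,180:460],None,fx=2.4,fy=2.4)[:,:,::-1])
print(s["time_s"],s["position"].round(4),s["ft_force"].round(2))
E
```

```text
27.4 [0.4859 0.0474 0.0564] [-3.49 -0.21  8.17]
```

View pics/w15.png

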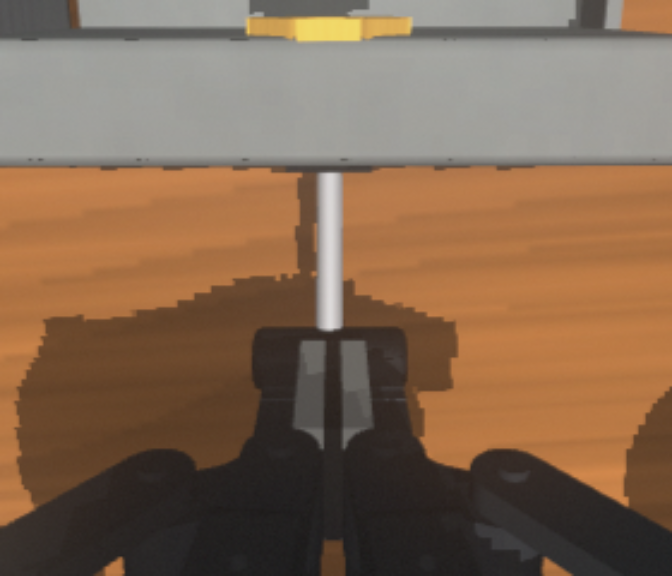

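Emit:
jog_arm --deltas '[0,0,0.0013,0,0,0,1,0,0,0.0026,0,0,0,1,0,0,0.004,0,0,0,1,0,0,0.0053,0,0,0,1,0,0,0.0066,0,0,0,1,0,0,0.008,0,0,0,1,0,0,0.0093,0,0,0,1,0,0,0.0106,0,0,0,1,0,0,0.012,0,0,0,1,0,0,0.0133,0,0,0,1,0,0,0.0146,0,0,0,1,0,0,0.016,0,0,0,1]'

```text
time_s: 28.45
position: [0.4859, 0.0474, 0.0443]
tool_rot: [[0.998, -0.07, 0.0], [-0.07, -0.998, -0.0], [0.0, 0.0, -1.0]]
ft_force: [-3.5, -0.5, 7.9]
grip_width: 0.0003
```

Emit:
jog_arm --deltas '[0,0,0.0013,0,0,0,1,0,0,0.0026,0,0,0,1,0,0,0.004,0,0,0,1,0,0,0.0053,0,0,0,1,0,0,0.0066,0,0,0,1,0,0,0.008,0,0,0,1,0,0,0.0093,0,0,0,1]'

```text
time_s: 29.03
position: [0.4859, 0.0474, 0.0373]
tool_rot: [[0.998, -0.07, 0.0], [-0.07, -0.998, -0.0], [0.0, 0.0, -1.0]]
ft_force: [-2.7, -0.0, 7.0]
grip_width: -0.0002
```

```bash
python3 - <<'E'
from h import *
weigh(3,"wrist","pics/w16.png")
E
```

```text
F [-2.347  0.246  5.381] sd [0.57 0.54 0.65] T [ 0.04    0.3667 -0.0077] J [-1.5000e-01 -3.9973e+01 -1.5501e+01  3.0000e-02 -5.3100e-01  0.0000e+00]
29.1833 [0.4859 0.0474 0.0372] -2.6286767686383584e-05
```

View pics/w16.png

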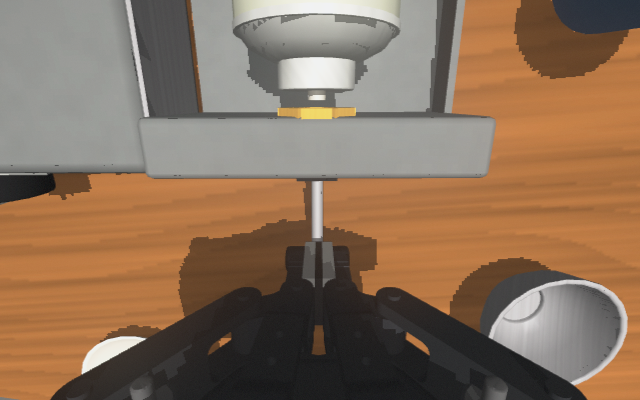

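Emit:
jog_arm --deltas '[0,0,0.001,0,0,0,1,0,0,0.002,0,0,0,1,0,0,0.003,0,0,0,1,0,0,0.004,0,0,0,1,0,0,0.005,0,0,0,1,0,0,0.006,0,0,0,1]'

```text
time_s: 29.68
position: [0.4859, 0.0474, 0.0328]
tool_rot: [[0.998, -0.07, 0.0], [-0.07, -0.998, -0.0], [0.0, 0.0, -1.0]]
ft_force: [-1.3, 0.6, 7.3]
grip_width: 0.0001
```

Emit:
jog_arm --deltas '[0,0,0.001,0,0,0,1,0,0,0.002,0,0,0,1,0,0,0.003,0,0,0,1,0,0,0.004,0,0,0,1,0,0,0.005,0,0,0,1]'

```text
time_s: 30.1
position: [0.4859, 0.0474, 0.029]
tool_rot: [[0.998, -0.07, 0.0], [-0.07, -0.998, -0.0], [0.0, 0.0, -1.0]]
ft_force: [-1.7, 0.3, 7.0]
grip_width: -0.0003
```

Emit:
jog_arm --deltas '[0,0,0.001,0,0,0,1,0,0,0.002,0,0,0,1,0,0,0.003,0,0,0,1,0,0,0.004,0,0,0,1,0,0,0.005,0,0,0,1]'

```text
time_s: 30.52
position: [0.4858, 0.0474, 0.0252]
tool_rot: [[0.998, -0.07, -0.0], [-0.07, -0.998, -0.0], [-0.0, 0.0, -1.0]]
ft_force: [-2.4, 0.4, 6.1]
grip_width: -0.0001
```

Emit:
jog_arm --deltas '[0,0,0.001,0,0,0,1,0,0,0.002,0,0,0,1,0,0,0.003,0,0,0,1,0,0,0.004,0,0,0,1]'

```text
time_s: 30.85
position: [0.4859, 0.0474, 0.0222]
tool_rot: [[0.998, -0.07, 0.0], [-0.07, -0.998, -0.0], [0.0, 0.0, -1.0]]
ft_force: [-1.8, 1.5, 5.7]
grip_width: 0.0001
```

Emit:
jog_arm --deltas '[0,0,0.001,0,0,0,1,0,0,0.002,0,0,0,1,0,0,0.003,0,0,0,1,0,0,0.004,0,0,0,1]'

```text
time_s: 31.18
position: [0.4861, 0.0474, 0.0193]
tool_rot: [[0.998, -0.07, 0.001], [-0.07, -0.998, -0.0], [0.001, 0.0, -1.0]]
ft_force: [-2.8, -0.3, 6.5]
grip_width: -0.0
```

```bash
python3 - <<'E'
from h import *
weigh(4,"wrist","pics/w17.png")
im=eyes.get_image("scene"); cv2.imwrite("pics/s17.png",cv2.resize(im[110:310,310:470],None,fx=3,fy=3,interpolation=cv2.INTER_CUBIC)[:,:,::-1])
E
```

```text
F [-0.922  0.421  4.976] sd [0.5  0.55 0.48] T [ 0.0368  0.272  -0.0114] J [-1.5600e-01 -4.0585e+01 -1.4356e+01 -1.0000e-03 -3.7600e-01 -1.0000e-03]
31.3833 [0.4861 0.0474 0.0192] 0.00010550055790128195
```

View pics/w17.png

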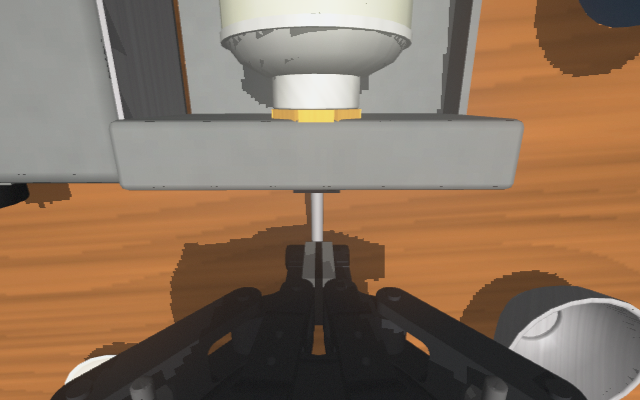

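View pics/s17.png

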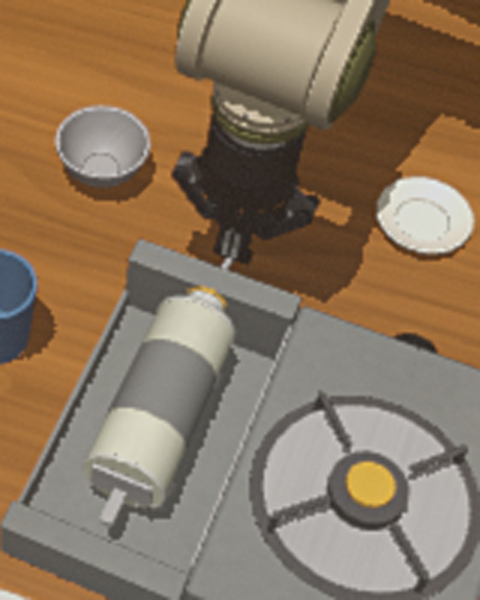

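Emit:
jog_arm --deltas '[0,0,0.001,0,0,0,1,0,0,0.002,0,0,0,1,0,0,0.003,0,0,0,1,0,0,0.004,0,0,0,1]'

```text
time_s: 31.77
position: [0.4864, 0.0474, 0.0165]
tool_rot: [[0.998, -0.07, 0.001], [-0.07, -0.998, -0.0], [0.001, 0.0, -1.0]]
ft_force: [-1.1, 0.5, 9.2]
grip_width: -0.0001
```

Emit:
jog_arm --deltas '[0,0,0.001,0,0,0,1,0,0,0.002,0,0,0,1,0,0,0.003,0,0,0,1,0,0,0.004,0,0,0,1]'

```text
time_s: 32.1
position: [0.4869, 0.0473, 0.0138]
tool_rot: [[0.998, -0.07, 0.003], [-0.07, -0.998, -0.0], [0.003, 0.0, -1.0]]
ft_force: [-0.5, 1.1, 12.4]
grip_width: 0.0001
```

Emit:
jog_arm --deltas '[0,0,0.0007,0,0,0,1,0,0,0.0014,0,0,0,1,0,0,0.002,0,0,0,1]'

```text
time_s: 32.35
position: [0.4872, 0.0473, 0.0126]
tool_rot: [[0.998, -0.07, 0.003], [-0.07, -0.998, -0.0], [0.003, 0.0, -1.0]]
ft_force: [-1.0, 0.6, 14.2]
grip_width: -0.0001
```

```bash
python3 - <<'E'
from h import *
weigh(5,"wrist","pics/w18.png")
E
```

```text
F [-0.616  0.661 12.493] sd [0.17 0.2  0.76] T [ 0.1133  0.1489 -0.0136] J [-3.3400e-01 -3.7116e+01 -1.2134e+01 -1.0200e-01 -2.4600e-01 -2.0000e-03]
32.6 [0.4872 0.0473 0.0125] 0.0002824902180950953
```

View pics/w18.png

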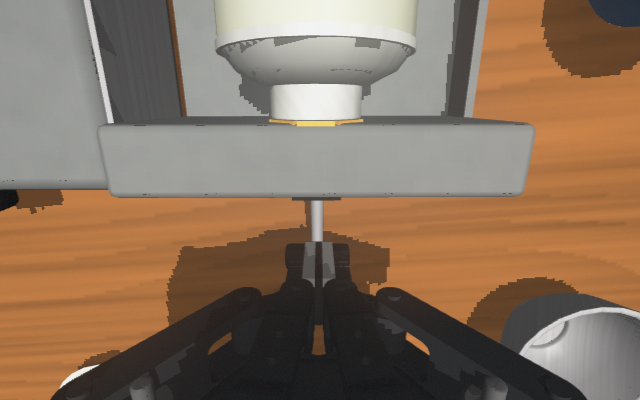

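Emit:
jog_arm --deltas '[0,0,-0.004,0,0,0,1,0,0,-0.01,0,0,0,1,0,0,-0.02,0,0,0,1,0,0,-0.04,0,0,0,1,0,0,-0.07,0,0,0,1,0,0,-0.11,0,0,0,1,0,0,-0.15,0,0,0,1,0,0,-0.19,0,0,0,1,0,0,-0.22,0,0,0,1,0,0,-0.24,0,0,0,1,0,0,-0.24,0,0,0,1]'

```text
time_s: 33.52
position: [0.4871, 0.0472, 0.1948]
tool_rot: [[0.998, -0.07, 0.006], [-0.07, -0.998, -0.001], [0.006, 0.0, -1.0]]
ft_force: [-0.2, -0.3, 0.5]
grip_width: 0.0002
```

```bash
python3 - <<'E'
from h import *
for i in range(4): eyes.get_image("top")
s=env.observe()
for n in ("wrist","scene","top"):
    im=eyes.get_image(n)[:,:,::-1]; cv2.imwrite(f"pics/{n}19.png",im)
cv2.imwrite("pics/w19c.png",cv2.resize(cv2.imread("pics/wrist19.png")[0:260,180:460],None,fx=2.3,fy=2.3))
print(s["time_s"],s["position"].round(4),s["ft_force"].round(2))
A=s
P=lambda q,z:cast("wrist",[q],z,s)[0].round(4)
np.save("w19pose.npy",np.c_[s["tool_rot"],s["position"]])
E
```

```text
33.7167 [0.4854 0.0474 0.1902] [0.5  0.27 0.16]
```

View pics/w19c.png

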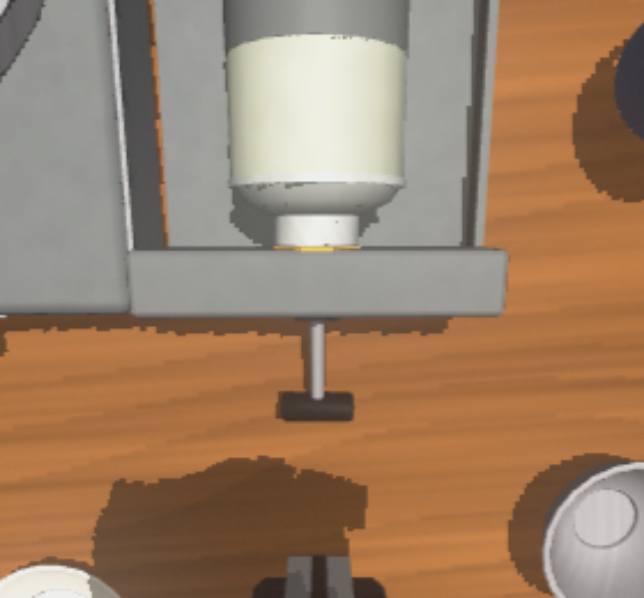

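View pics/scene19.png

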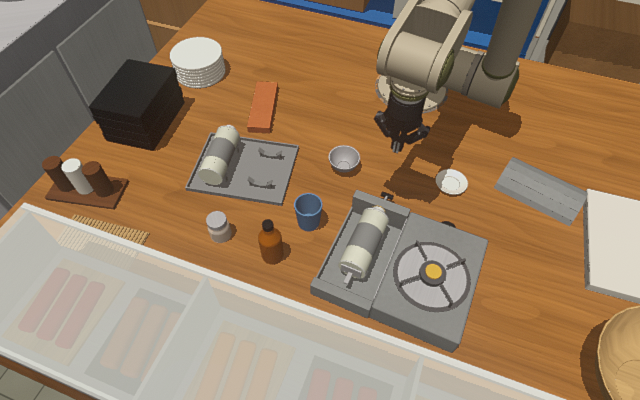

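View pics/top19.png

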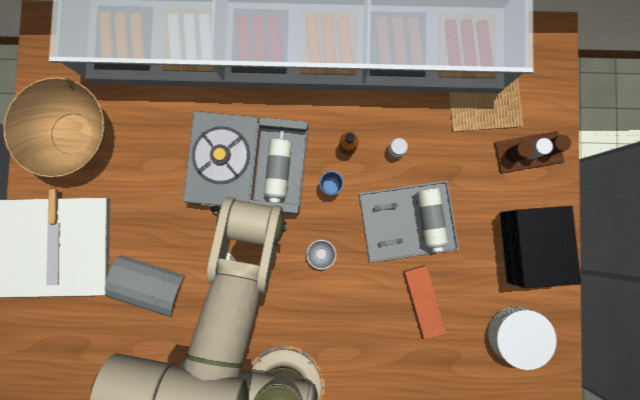

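```bash
python3 - <<'E'
import cv2
a=cv2.imread("pics/top19.png")[115:215,240:320]; b=cv2.imread("pics/scene19.png")[185:300,300:420]
cv2.imwrite("pics/f.png",cv2.hconcat([cv2.resize(a,(400,500),interpolation=cv2.INTER_CUBIC),cv2.resize(b,(400,500),interpolation=cv2.INTER_CUBIC)]))
E
```

```text
(no output)
```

View pics/f.png

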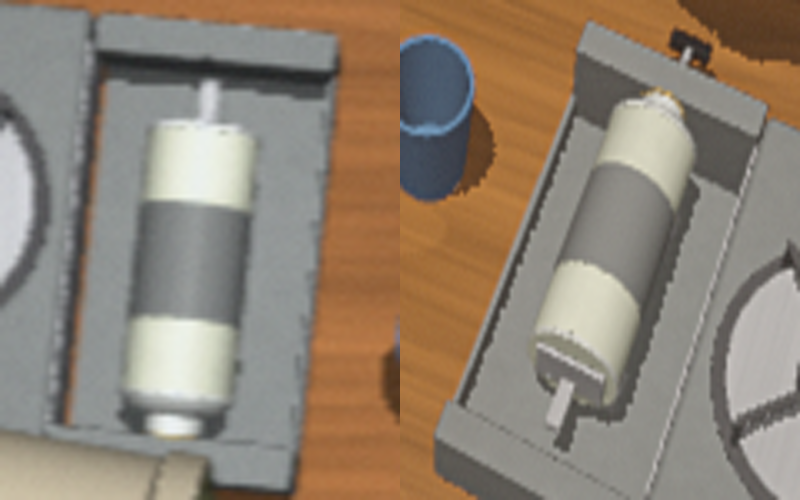

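```bash
python3 -c "
from rig import close_job; print(close_job())"
```

```text
the job is handed in; nothing more can be done
None
```

The heavier cartridge is in the cooker's cradle, valve to the front, and the locking lever is pressed down. I handed the job in at about 34 s.

- **Weighing:** I lifted the cartridge nearer the cooker first (about 3.5 N on the wrist sensor) and laid it back. Then I lifted the far one (about 1.1 N) and laid that back. The near one was clearly heavier.
- **Placing:** I lowered the heavier cartridge into the cradle until the wrist sensor showed it resting, then let go. By the wrist camera it lay about 2–3 mm towards the front of the cradle's middle, inside the allowed range.
- **Lever:** I pressed it slowly with closed fingers. It moved at about 5–8 N, then went firm at about 1 N per mm. I stopped at about 14 N; held still, the force averaged about 12.5 N.
- **Last pictures:** The lever stays down, the plate is against the cartridge's base and the collar against the regulator. The lighter cartridge is in its tray place, the bystanders look unmoved, and the arm is clear.

**What disagreed or went unchecked:**
- **Fingertips:** They turned out to be about 28 mm farther back than the stated tool point. The first grip was too high, so I regripped 8 mm lower, and I found the lever by touch.
- **Clamping force:** I could not measure it directly. It is inferred from the lever force and the pictures.

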